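Seat a pivoted strip on its hidden stop by feel and lock it down

TASK

Swing the free end of the steel strip round its pin until the strip has pushed in the stop's light spring cap and bears on the hard buffer hidden inside it, and seat it there by pressing the free end against the stop with a steady 10 N for a full second, never ramming the stop. Then ease off, leave the strip resting against the stop's cap, and turn the hold-down arm all the way over the strip; do not disturb the other things on the bench.

Things in the scene. Friction and masses are not known exactly. Their poses are not given: they have to be found in the camera images.
- jig: fixed aluminium base plate on the worktop, 240 x 260 x 8 mm, from x -110 to +130 and y -130 to +130 mm in its frame; origin at worktop level; x points about away from the robot. Pivot pin (8 mm thick; cap 18 mm across, top 27.5 mm above the worktop) at jig x +60, y +90 mm; hold-down post at jig x +95, y -5 mm
- strip: loose steel strip 200 x 26 x 12 mm, 0.3 kg, flat on the plate (8 to 20 mm above the worktop), its 9 mm hole on the capped pin. Origin: hole centre, underside; x runs to the free end at 185 mm; the edge y = +13 mm meets the stop. Starts 30 to 55 degrees from the stop, toward the robot; swings anticlockwise (from above) until x points about along jig -y. Friction under 3 N
- strip_edge (a point): point on the strip's stop-side edge, at half its height, 150 mm from the hole (where the longest mark is scribed): the part of the strip that meets the stop. Push the opposite edge at this distance from the hole (within 20 mm), so that the push and the force on the stop are equal
- stop: grey stop block, 34 x 26 x 20 mm, fixed on the plate, set up to 6 mm differently along its slot each time; carries the black spring cap and, inside it, the hard buffer. Origin: on the plate's top directly below the face of the free cap; x points away from the strip; the block runs from x = 16 to 50 mm; its top is 28 mm above the worktop
- stop_tip (a point): face of the black spring cap (12 mm across, axis 14 mm above the worktop) on the block's side toward the robot; x points away from the strip. The cap yields under less than 1 N, for 1 to 9 mm (differs each time, unseen), until the strip meets the hard buffer inside, which gives under 1 mm at 10 N: find it by force. Eased, the cap follows the strip
- hold_down (a joint): flat steel hold-down blade 70 x 16 x 5 mm (24 to 29 mm above the worktop, 4 mm over the strip) turning about its vertical post; 0 rad = along jig +y (open, starts at 0 to 0.3), grows anticlockwise from above to 1.6 rad = along jig -x, across the strip (end stop). Stays where left; about 1 N at its knob moves it
- hold_knob (a point): middle (38 mm above the worktop) of the black upright knob on the hold-down arm, 12 mm diameter, from 29 to 47 mm above the worktop, 52 mm from the arm's axis
- hold_hinge (a point): axis of the hold-down arm on top of its post, at the blade's underside, 24 mm above the worktop
- marker: bystander: felt marker lying to the right of the jig, 124 mm long; origin under its middle
- tape: bystander: roll of tape lying to the left of the jig, 104 mm across, 25 mm high; origin under its middle
- vial: bystander: small capped vial standing to the right of the jig, 27 mm across, 60 mm high; origin under its middle
- tweezers: bystander: steel forceps lying to the left of the jig, 128 mm long, 10 mm high; origin under its middle
- vial_b: bystander: capped vial standing behind the jig, 30 mm across, 73 mm high; origin under its middle
- dropper: bystander: dropper bottle standing behind the jig, 29 mm across, 100 mm high; origin under its middle

How it is judged:
On the way, in this order (a step that is already met when the one before it is completed fails the run):
1. the strip is pressed against the stop's hidden buffer with a steady force (7 to 13 N) for 0.8 s (contact force between strip and stop between 7 and 13 N), for 0.8 s.
2. the hold-down arm has been turned over the strip while the strip rests at the stop (value of joint hold_down above 1.4 rad and x of strip_edge in the frame of stop_tip above -0.003 m), for 0.2 s.
At the end, for the whole second after the job is handed in: the strip, still on its pin, rests against the stop's cap (gap under 3 mm) and is still, and the hold-down arm is turned over it (joint above 1.4 rad) (all of step 2 and x of strip_edge in the frame of stop_tip below 0.003 m and linear speed of strip below 0.01 m/s); the robot touches nothing.
It fails at once if the stop is rammed (over 22 N between strip and stop) (contact force between strip and stop above 22 N).
It fails at once if a bystander is shifted by more than 20 mm (distance of any of marker, tape, vial, tweezers, vial_b, dropper from where it was at the start of the episode above 0.02 m).
It also fails if it takes over 72 s, if anything falls off the work surface, if the arm or the gripper's body presses on something with over 40 N, if the wrist force passes 120 N, or if a joint passes its speed limit or range.

ROBOT

A 7-joint arm with a two-finger parallel gripper is mounted at the origin on a cart in front of the work surface, level with it; the furniture and walls round the work are solid. World frame = base frame: x ahead of the robot, y to its left, z up, the work surface at z = 0. Lengths are in m, angles in rad, forces in N, time in s.
With the tool pointing down it reaches from about 0.425 to 0.925 m from the base axis. Payload 6.8 kg.
Tool frame: the origin (TCP) lies midway between the tips of the shut fingers; the grasp point (between the pads) lies r.grasp_offset behind it (r.grasp_offset is the distance from the TCP to the grasp point, in m); z points along the fingers, y is the direction in which the jaws open and shut (so a half turn about z gives the same grasp; the last joint's range is limited). The gripper opens to 85 mm and grips with 20 to 120 N. Pads are 22 mm wide; open, the fingers measure 114 mm over their backs; the gripper's body (76 mm by 85 mm) begins 54 mm behind the grasp point. The pads swing forward as they close: fully open they stand 13 mm farther back than shut.
Start: joints at [1.165, 0.477, 0.022, 1.555, -0.011, 1.109, -0.083], TCP at [0.198, -0.645, 0.205] pointing down, gripper open.
Joint ranges: [-2.96, 2.96], [-0.34, 2.1], [-1.41, 1.46], [0.24, 2.44], [-1.37, 4.51], [0.17, 1.92], [-2.96, 2.96]. Speed limits (rad/s): [2.39, 2.39, 3.14, 3.14, 3.14, 3.14, 3.14].

INTERFACE

Orientations are given as a rotation vector (axis times angle).
In Python, from bench import r gives the robot as it stands. The module is installed in compiled form; this text tells all that it offers.
- The arm moves only by the tool send_rows, never from a script. Its argument "moves" is one flat list of numbers, 4 for each row, row after row: the shift along the tool's x, y, z in mm, then the turn about the tool's z in degrees. A call has 1 to 8 rows; each row is the pose to reach, as a shift and turn from the pose commanded when the call began, along the tool's axes at that moment; what a row does not reach only later rows make up. A row lasts 1/8 s, in which the tool goes at most 62.5 mm and 10.7 degrees, less where a joint would pass 70% of its speed; a pose out of reach is approached as far as the arm can. A call with a gripper value outside its range is refused whole. "hand" is the closure, from 0 (fully open) to 1 (shut), set as the call begins (left out, the last holds). The fingers move at their own pace and stop on an object; "newtons" is the grip in N (left out, the last holds). Time passes only in rows, so rows that repeat a pose let the fingers close. It gives the time, the measured TCP pose, the force and the opening at its end, in the units of the state.
- r.get_obs(): the state, without advancing time (a new reading comes with each control period).
- r.grab_frame(name): name is "side" or "top"; returns a dict with "img" (400x640x3 uint8, red, green, blue), "mtx" (3x3 intrinsics, pixels), "world_to_cam" (4x4, takes a point from world to camera coordinates). Camera axes: x right, y up, looking along -z (the intrinsics and any distortion apply to the point x, -y, -z); pixel columns grow to the right and rows downward; lengths in m; the calibration is good to about 2 mm. A picture is of the moment at which its call begins. There is no depth.
- r.hand_in(): hands the job in, once; it reports no verdict.
The state is a dict: "clock": time; "joints": joint angles; "qvel": joint speeds; "tau": joint torques, N m; "tcp_pos": TCP position; "orientation": TCP orientation; "contact_force": force on the tool from outside, world axes, zero at the start; "moment": the same for the moment, N m; "grip_width": finger opening in m.
Only numpy, scipy, OpenCV 4.12 (cv2) and the standard library are available. Lean on these libraries where they do the work, as an engineer would, in place of code of your own. Each camera call takes 0.05 s, during which the arm holds its last target.

## Working session

There is one attempt and no reset: what is moved stays moved. The work goes in short steps, Python scripts to look and compute and a tool call to move; the robot and the scene stay as the last step left them, time stands still between calls to the robot, and variables do not carry over. Pictures are saved under pics/ and viewed, and the job is handed in when it is done.

Besides the shell and the picture viewer there is one more tool, called after ">>>" in YAML: its name, and indented under it one key for each argument. send_rows: Moves the arm, as the interface text tells. Its arguments: {"type":"object","properties":{"moves":{"type":"array"},"hand":{"type":"number"},"newtons":{"type":"number"}},"required":["moves"]}

```bash
mkdir -p pics
python3 - <<'E'
from bench import r
import cv2,numpy as np
o=r.get_obs();print({k:np.round(v,4) for k,v in o.items()}, r.grasp_offset)
for n in("side","top"):
    f=r.grab_frame(n);cv2.imwrite(f"pics/{n}0.png",f["img"][:,:,::-1]);print(n,f["mtx"],np.round(f["world_to_cam"],4),f.keys())
    np.savez(f"{n}0.npz",**f)
E
```

```text
{'clock': np.float64(0.0), 'joints': array([ 1.1649,  0.4778,  0.0223,  1.5565, -0.0115,  1.1093, -0.0831]), 'qvel': array([-0.0008,  0.0005,  0.    ,  0.0016, -0.0002,  0.0004, -0.0004]), 'tau': array([ 7.00000e-04, -5.96447e+01,  1.60790e+00, -2.81190e+01,
        1.24000e-02,  9.40000e-03,  0.00000e+00]), 'tcp_pos': array([ 0.1979, -0.6447,  0.2039]), 'orientation': array([-3.1051e+00, -4.6590e-01,  7.0000e-04]), 'contact_force': array([0.0745, 0.131 , 0.4132]), 'moment': array([ 0.0273,  0.0254, -0.0226]), 'grip_width': np.float64(0.0853)} 0.0187
side [[497.27749066   0.         323.08922444]
 [  0.         497.27749066 195.20242712]
 [  0.           0.           1.        ]] [[ 0.8957 -0.4443 -0.0157 -0.5466]
 [ 0.2184  0.4088  0.8861 -0.1833]
 [-0.3873 -0.7971  0.4632 -1.1077]
 [ 0.      0.      0.      1.    ]] dict_keys(['img', 'mtx', 'world_to_cam'])
top [[407.46391958   0.         317.95130298]
 [  0.         407.46391958 204.4080666 ]
 [  0.           0.           1.        ]] [[-0.023  -0.9997 -0.0111  0.0163]
 [ 0.9979 -0.0236  0.0608 -0.6133]
 [-0.0611 -0.0097  0.9981 -1.2644]
 [ 0.      0.      0.      1.    ]] dict_keys(['img', 'mtx', 'world_to_cam'])
```

View pics/side0.png

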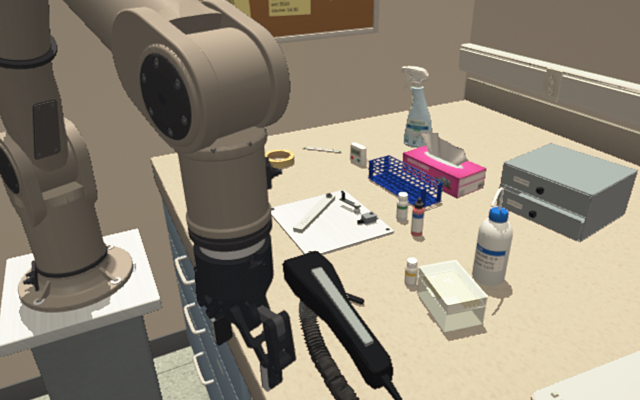

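View pics/top0.png

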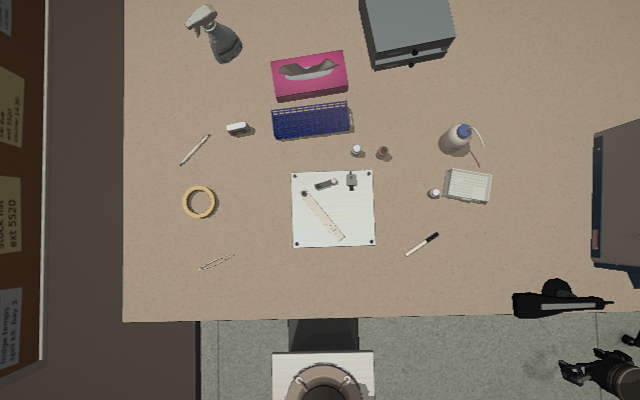

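Run:
```python
import cv2
im=cv2.imread("pics/top0.png")
cv2.imwrite("pics/top0z.png",cv2.resize(im[100:250,220:420],(800,600),interpolation=cv2.INTER_CUBIC))
im=cv2.imread("pics/side0.png")
cv2.imwrite("pics/side0z.png",cv2.resize(im[120:320,240:500],(780,600),interpolation=cv2.INTER_CUBIC))
```

```text
(no output)
```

View pics/top0z.png

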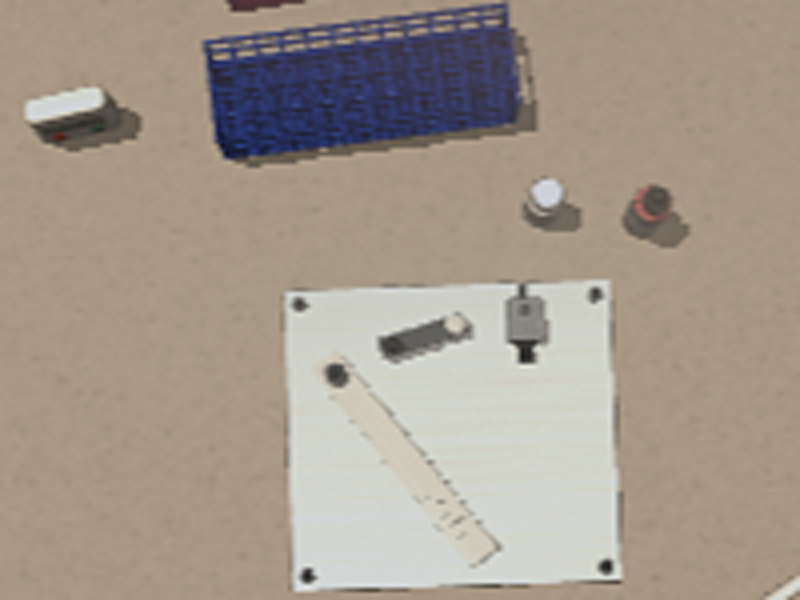

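View pics/side0z.png

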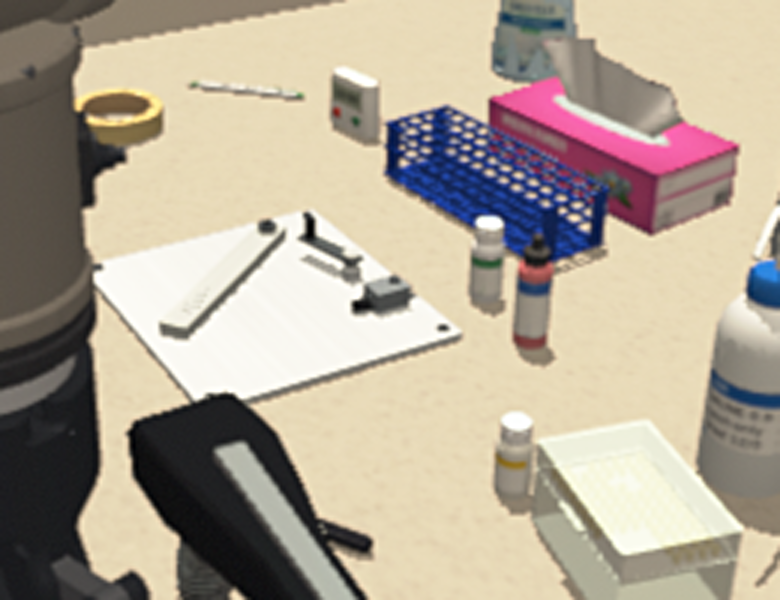

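The top view shows the plate at about x 291–375, y 170–248, with the pin cap at (304,193), post at (334,181), knob at (317,186) and stop cap at (351,189). In the side view, the strip, knob and stop are all visible too. Next I'll measure them.

```bash
cat > h.py <<'E'
import numpy as np,cv2
def load(n): return dict(np.load(n))
def cam(f):
    W=f["world_to_cam"];R=W[:3,:3];t=W[:3,3];return R,-R.T@t
def ray(f,p):
    R,c=cam(f);K=f["mtx"];d=np.array([(p[0]-K[0,2])/K[0,0],-(p[1]-K[1,2])/K[1,1],-1.0]);d=R.T@d;return c,d/np.linalg.norm(d)
def onz(f,p,z):
    c,d=ray(f,p);return c+d*(z-c[2])/d[2]
def two(f,p,g,q):
    c1,d1=ray(f,p);c2,d2=ray(g,q)
    A=np.stack([d1,-d2],1);s=np.linalg.lstsq(A,c2-c1,rcond=None)[0]
    a,b=c1+d1*s[0],c2+d2*s[1];return (a+b)/2,np.linalg.norm(a-b)
def proj(f,P):
    W=f["world_to_cam"];P=np.atleast_2d(P);q=P@W[:3,:3].T+W[:3,3];K=f["mtx"]
    return np.stack([K[0,0]*q[:,0]/-q[:,2]+K[0,2],K[1,1]*-q[:,1]/-q[:,2]+K[1,2]],1)
E
python3 - <<'E'
from h import *
t=load("top0.npz");s=load("side0.npz")
im=t["img"].astype(int)
hsv=cv2.cvtColor(t["img"],cv2.COLOR_RGB2HSV)
print(hsv[230,300],hsv[225,330],hsv[205,318],hsv[150,300])
m=((hsv[:,:,1]<30)&(hsv[:,:,2]>190)).astype(np.uint8);m[:160]=0;m[255:]=0;m[:,:285]=0;m[:,380:]=0
m=cv2.morphologyEx(m,cv2.MORPH_CLOSE,np.ones((9,9)))
c=max(cv2.findContours(m,cv2.RETR_EXTERNAL,cv2.CHAIN_APPROX_NONE)[0],key=cv2.contourArea)
# subpixel: fit lines to the four sides
box=cv2.boxPoints(cv2.minAreaRect(c));print(box)
W=np.array([onz(t,p,.008) for p in box]);print(W.round(4));print([np.linalg.norm(W[i]-W[i-1]).round(4) for i in range(4)])
Z=lambda u,v:(220+u/4-.375,100+v/4-.375)
S=lambda u,v:(240+u/3-.33,120+v/3-.33)
for n,a,b in [("pin",(336,374),(267,226)),("hinge",(456,324),(351,264)),("knobtop",(391,345),(310,215)),("captip",(527,358),(360,303)),("stoptop",(525,318),(393,284))]:
    P,e=two(t,Z(*a),s,S(*b));print(n,P.round(4),"err",e.round(4))
E
```

```text
[ 66   6 214] [ 20  26 147] [ 21  27 186] [ 16  54 170]
[[290.2221  172.44063]
 [372.46912 169.60454]
 [375.04987 244.44658]
 [292.80286 247.28267]]
[[ 0.7185  0.0883  0.008 ]
 [ 0.7211 -0.1742  0.008 ]
 [ 0.4835 -0.1749  0.008 ]
 [ 0.4804  0.0846  0.008 ]]
[np.float64(0.2381), np.float64(0.2625), np.float64(0.2377), np.float64(0.2595)]
pin [0.6501 0.0458 0.0261] err 0.0011
hinge [ 0.6866 -0.0489  0.0228] err 0.0009
knobtop [0.67   0.0014 0.0527] err 0.0033
captip [ 0.6608 -0.1053  0.0189] err 0.0034
stoptop [ 0.6924 -0.1045  0.0285] err 0.0057
```

Run:
```python
import cv2
im=cv2.imread("pics/top0.png")
cv2.imwrite("pics/top0y.png",cv2.resize(im[168:208,295:365],(770,440),interpolation=cv2.INTER_NEAREST))
im=cv2.imread("pics/side0.png")
cv2.imwrite("pics/side0y.png",cv2.resize(im[185:235,320:395],(750,500),interpolation=cv2.INTER_NEAREST))
```

```text
(no output)
```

View pics/top0y.png

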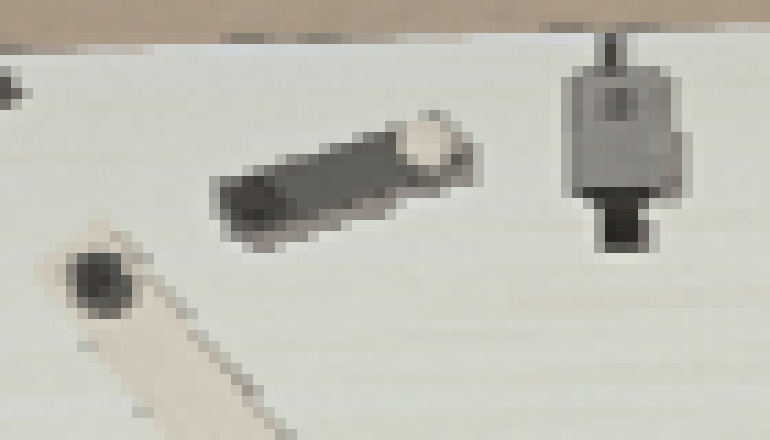

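View pics/side0y.png

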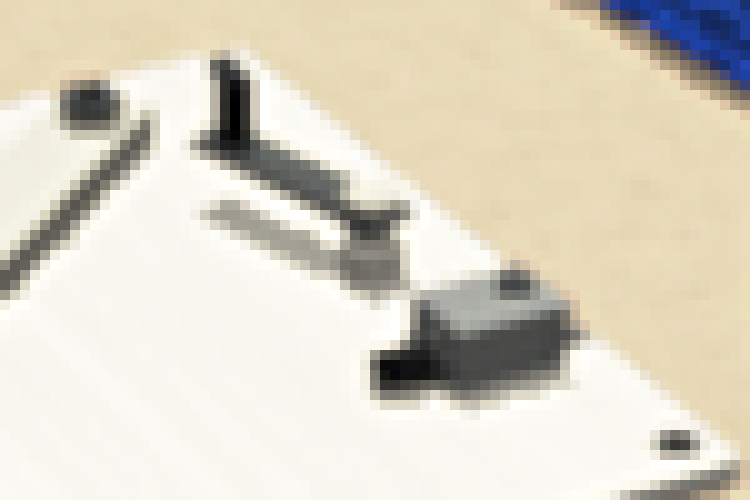

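Run:
```python
from h import *
t=load("top0.npz");s=load("side0.npz")
Z=lambda u,v:np.array((220+u/4-.375,100+v/4-.375))
S=lambda u,v:np.array((240+u/3-.33,120+v/3-.33))
Y=lambda u,v:np.array((295+u/11-.5,168+v/11-.5))
SY=lambda u,v:np.array((320+u/10-.5,185+v/10-.5))
a=np.radians(.6);R=np.array([[np.cos(a),-np.sin(a)],[np.sin(a),np.cos(a)]]);o=np.array([.591,-.044])
J=lambda P:(R.T@(np.array(P)[:2]-o)).round(4)
for n,a_,b in [("pin",Y(100,280),SY(90,100)),("hinge",Y(430,140),SY(375,200)),("knobtop",Y(250,205),SY(222,62)),("capface",Y(624,248),SY(375,370)),("screw",Y(617,103),SY(515,280))]:
    P,e=two(t,a_,s,b);print(n,P.round(4),"err",e.round(4),J(P))
print("cap face on z14",J(onz(t,Y(624,250),.014)),onz(t,Y(624,250),.014))
print("block front z28",J(onz(t,Y(624,190),.028)),"back",J(onz(t,Y(624,68),.028)))
print("knob z47",onz(t,Y(250,200),.047),J(onz(t,Y(250,205),.047)), "hinge",J(onz(t,Y(430,140),.029)))
pin=onz(t,Y(100,280),.0275)
# strip end corners zoom (500,546),(474,566)
e1=onz(t,Z(500,546),.02);e2=onz(t,Z(474,567),.02);m=(e1+e2)/2
print("end",m,np.linalg.norm(e1-e2),"len",np.linalg.norm((m-pin)[:2]),"ang",np.degrees(np.arctan2(*(m-pin)[[1,0]])))
for n,p in dict(marker=(422,244),tape=(199,202),vial=(434,193),vial_b=(357,150),dropper=(383,153),tweez=(216,262)).items():
    print(n,onz(t,p,.03).round(3))
for p in [(515,300),(560,290),(610,305)]: print(onz(t,p,.05).round(3))
# side view strip check
print("side end", onz(s,S(164,328)-0,.02),onz(s,S(190,330),.02))
```

```text
pin [0.6501 0.046  0.0276] err 0.0003 [0.06   0.0894]
hinge [ 0.6871 -0.0487  0.0322] err 0.0002 [ 0.0961 -0.0058]
knobtop [0.6679 0.0024 0.0548] err 0.0009 [0.0774 0.0455]
capface [ 0.6561 -0.1039  0.0173] err 0.0008 [ 0.0645 -0.0606]
screw [ 0.697  -0.1025  0.032 ] err 0.0012 [ 0.1054 -0.0596]
cap face on z14 [ 0.0646 -0.061 ] [ 0.65621671 -0.10430239  0.014     ]
block front z28 [ 0.0804 -0.0606] back [ 0.1154 -0.0619]
knob z47 [0.66972324 0.00260127 0.047     ] [0.0778 0.0458] hinge [ 0.0965 -0.0059]
end [ 0.50406681 -0.06882021  0.02      ] 0.02614135005980299 len 0.18569275084982856 ang -141.78185593978134
marker [ 0.482 -0.317  0.03 ]
tape [0.629 0.374 0.03 ]
vial [ 0.64  -0.361  0.03 ]
vial_b [ 0.781 -0.125  0.03 ]
dropper [ 0.77  -0.206  0.03 ]
tweez [0.441 0.322 0.03 ]
[ 0.309 -0.585  0.05 ]
[ 0.336 -0.722  0.05 ]
[ 0.288 -0.868  0.05 ]
side end [ 0.49756886 -0.06661357  0.02      ] [ 0.51537298 -0.07959663  0.02      ]
```

>>> send_rows:
  moves: [0,0,-60,0,50,-35,-100,-10,100,-70,-100,-20,150,-105,-100,-30,202,-142,-100,-40,202,-142,-100,-50,202,-142,-100,-60,202,-142,-100,-70]
  hand: 1
  newtons: 40

```text
clock: 1.1
tcp_pos: [0.3494, -0.4498, 0.3045]
orientation: [-2.27, -2.17, 0.0]
contact_force: [0.5, -0.0, 0.2]
grip_width: -0.0002
```

```bash
cat >> h.py <<'E'
from scipy.spatial.transform import Rotation as Ro
PIN=np.array([.650,.046])
def state():
    from bench import r
    o=r.get_obs();Rm=Ro.from_rotvec(o["orientation"]).as_matrix()
    print("t",o["clock"].round(2),"tcp",o["tcp_pos"].round(4),"headx",np.degrees(np.arctan2(Rm[1,0],Rm[0,0])).round(1),"zax",Rm[:,2].round(3),"F",o["contact_force"].round(2),"j",o["joints"].round(2),"w",o["grip_width"].round(3))
    return o,Rm
def goto(P,head=None):
    o,Rm=state();d=Rm.T@(np.array(P)-o["tcp_pos"])*1000
    h=np.degrees(np.arctan2(Rm[1,0],Rm[0,0]))
    print("shift mm",d.round(1),"turn",None if head is None else round(-((head-h+180)%360-180),1))
E
python3 -c "
from h import *
goto([.502,-.010,.2],128)"
```

```text
Traceback (most recent call last):
  File "h.py", line 24, in goto
    o,Rm=state();d=Rm.T@(np.array(P)-o["tcp_pos"])*1000
         ~~~~~^^
  File "h.py", line 21, in state
    print("t",o["clock"].round(2),"tcp",o["tcp_pos"].round(4),"headx",np.degrees(np.arctan2(Rm[1,0],Rm[0,0])).round(1),"zax",Rm[:,2].round(3),"F",o["contact_force"].round(2),"j",o["joints"].round(2),"w",o["grip_width"].round(3))
              ^^^^^^^^^^^^^^^^
AttributeError: 'float' object has no attribute 'round'
```

```bash
sed -i 's/o\["clock"\].round(2)/round(float(o["clock"]),2)/; s/o\["grip_width"\].round(3)/round(float(o["grip_width"]),3)/' h.py
python3 -c "
from h import *
goto([.502,-.010,.15],128)"
```

```text
t 1.1 tcp [ 0.3494 -0.4498  0.3045] headx 87.4 zax [-0.001  0.001 -1.   ] F [ 0.5  -0.02  0.18] j [ 1.02  0.24 -0.27  1.67  0.07  1.24  0.69] w -0.0
shift mm [446.2 132.7 154.6] turn -40.6
```

>>> send_rows:
  moves: [55,16,0,-10,110,33,0,-20,165,50,0,-30,220,66,30,-41,275,82,60,-41,330,98,90,-41,385,115,120,-41,446,133,155,-41]

```text
clock: 2.1
tcp_pos: [0.5, -0.026, 0.1582]
orientation: [1.376, 2.823, -0.0]
contact_force: [0.6, -0.7, 0.4]
grip_width: -0.0
```

Run:
```python
from h import *
from bench import r
goto([.502,-.010,.05],128)
for n in("side","top"):
    f=r.grab_frame(n);np.savez(f"{n}1.npz",**f)
    im=f["img"][:,:,::-1]
    im=im[60:320,150:500] if n=="side" else im[130:280,240:440]
    cv2.imwrite(f"pics/{n}1.png",cv2.resize(im,None,fx=2.2 if n=="side" else 4,fy=2.2 if n=="side" else 4))
```

```text
t 2.1 tcp [ 0.5    -0.026   0.1582] headx 128.0 zax [ 0. -0. -1.] F [ 0.62 -0.73  0.38] j [ 0.46  0.31 -0.63  1.98  0.23  0.92  0.38] w -0.0
shift mm [ 11.4  11.4 108.2] turn 0.0
```

View pics/side1.png

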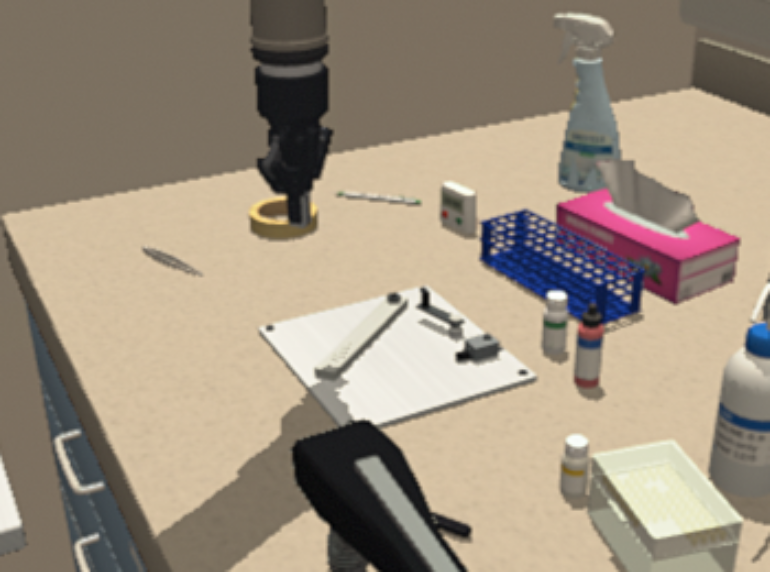

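View pics/top1.png

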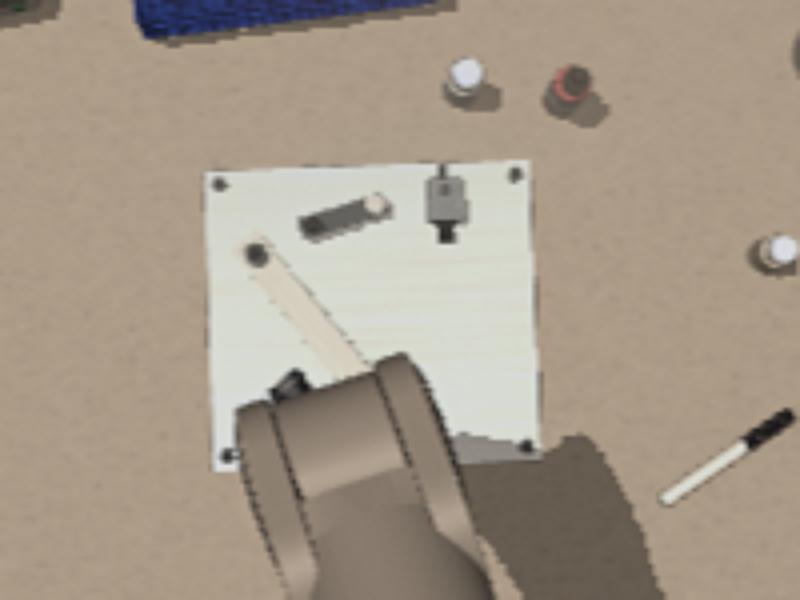

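The frames show the gripper shut above the near-left side of the plate. The strip is untouched, and its edge is about 23 mm from the fingers. Descending.

>>> send_rows:
  moves: [0,0,0,0,0,0,40,0,0,0,80,0,0,0,110,0,0,0,125,0,0,0,132,0,0,0,136,0,0,0,136,0]

```text
clock: 3.2
tcp_pos: [0.5002, -0.0276, 0.0236]
orientation: [1.376, 2.823, 0.0]
contact_force: [0.1, 0.5, 1.3]
grip_width: -0.0001
```

```bash
cat > plan.py <<'E'
from h import *
# commanded start pose: P0, head0 ; target strip angles list, standoff
import sys
def plan(P0,h0,degs,off,heads=None):
    h=np.radians(h0);ex=np.array([np.cos(h),np.sin(h)]);ey=np.array([np.sin(h),-np.cos(h)])
    out=[]
    for i,a in enumerate(degs):
        r_=np.radians(a);u=np.array([np.cos(r_),np.sin(r_)]);v=np.array([-u[1],u[0]])
        P=PIN+.150*u-(.013+off)*v;d=(P-P0)*1000
        hd=(a+90+180) if heads is None else heads[i]
        out.append([round(d@ex,1),round(d@ey,1),0,round(-((hd-h0+180)%360-180),1)])
        print(a,P.round(4),out[-1])
    return out
E
python3 - <<'E'
from plan import *
state()
# gap closing then sweep to -100
plan(np.array([.502,-.010]),128,[-141.8,-139,-135,-131,-127,-123,-119,-115],.011)
E
```

```text
t 3.2 tcp [ 0.5002 -0.0276  0.0236] headx 128.0 zax [ 0.001 -0.    -1.   ] F [0.12 0.45 1.34] j [ 0.36  0.51 -0.53  2.08  0.42  0.65  0.21] w -0.0
-141.8 [ 0.5173 -0.0279] [np.float64(-23.5), np.float64(1.0), 0, -0.2]
-139 [ 0.521  -0.0343] [np.float64(-30.9), np.float64(0.1), 0, -3]
-135 [ 0.527  -0.0431] [np.float64(-41.4), np.float64(-0.7), 0, -7]
-131 [ 0.5335 -0.0515] [np.float64(-52.1), np.float64(-0.7), 0, -11]
-127 [ 0.5406 -0.0594] [np.float64(-62.6), np.float64(0.0), 0, -15]
-123 [ 0.5482 -0.0667] [np.float64(-73.1), np.float64(1.5), 0, -19]
-119 [ 0.5563 -0.0736] [np.float64(-83.5), np.float64(3.6), 0, -23]
-115 [ 0.5649 -0.0798] [np.float64(-93.7), np.float64(6.6), 0, -27]
```

>>> send_rows:
  moves: [0,0,4,0,0,0,8,0,0,0,10,0,0,0,10,0]

```text
clock: 3.7
tcp_pos: [0.4995, -0.0274, 0.0128]
orientation: [-1.375, -2.824, 0.0]
contact_force: [-0.7, 0.5, 1.0]
grip_width: -0.0002
```

Run:
```python
from plan import *
o,_=state()
plan(o["tcp_pos"][:2],128,[-144,-141.8,-139,-135,-131,-127,-123,-119,-115],.011)
```

```text
t 3.7 tcp [ 0.4995 -0.0274  0.0128] headx 128.1 zax [-0. -0. -1.] F [-0.69  0.48  0.98] j [ 0.35  0.53 -0.52  2.08  0.44  0.63  0.2 ] w -0.0
-144 [ 0.5145 -0.0228] [np.float64(-5.6), np.float64(14.7), 0, 2]
-141.8 [ 0.5173 -0.0279] [np.float64(-11.3), np.float64(13.7), 0, -0.2]
-139 [ 0.521  -0.0343] [np.float64(-18.7), np.float64(12.7), 0, -3]
-135 [ 0.527  -0.0431] [np.float64(-29.3), np.float64(12.0), 0, -7]
-131 [ 0.5335 -0.0515] [np.float64(-39.9), np.float64(12.0), 0, -11]
-127 [ 0.5406 -0.0594] [np.float64(-50.5), np.float64(12.7), 0, -15]
-123 [ 0.5482 -0.0667] [np.float64(-61.0), np.float64(14.2), 0, -19]
-119 [ 0.5563 -0.0736] [np.float64(-71.3), np.float64(16.3), 0, -23]
-115 [ 0.5649 -0.0798] [np.float64(-81.5), np.float64(19.2), 0, -27]
```

>>> send_rows:
  moves: [-3,8,0,0,-8,14,0,0,-15,13,0,-2,-22,12,0,-5,-30,12,0,-8,-40,12,0,-12,-50,12.5,0,-16,-60,14,0,-19]

```text
clock: 4.7
tcp_pos: [0.5486, -0.0664, 0.0131]
orientation: [0.888, 3.013, 0.0]
contact_force: [0.2, -0.2, 0.4]
grip_width: -0.0001
```

Run:
```python
from plan import *
o,R=state()
h=np.degrees(np.arctan2(R[1,0],R[0,0]))
plan(o["tcp_pos"][:2],h,[-123,-119,-115,-112,-109,-106,-104,-102,-100,-98,-96],.011)
```

```text
t 4.7 tcp [ 0.5486 -0.0664  0.0131] headx 147.1 zax [ 0.  0. -1.] F [ 0.22 -0.2   0.35] j [ 0.46  0.61 -0.59  1.96  0.5   0.72  0.57] w -0.0
-123 [ 0.5482 -0.0667] [np.float64(0.2), np.float64(-0.5), 0, np.float64(0.1)]
-119 [ 0.5563 -0.0736] [np.float64(-10.4), np.float64(-1.8), 0, np.float64(-3.9)]
-115 [ 0.5649 -0.0798] [np.float64(-20.9), np.float64(-2.4), 0, np.float64(-7.9)]
-112 [ 0.5716 -0.0841] [np.float64(-28.9), np.float64(-2.4), 0, np.float64(-10.9)]
-109 [ 0.5785 -0.088 ] [np.float64(-36.8), np.float64(-1.9), 0, np.float64(-13.9)]
-106 [ 0.5856 -0.0916] [np.float64(-44.7), np.float64(-1.1), 0, np.float64(-16.9)]
-104 [ 0.5904 -0.0937] [np.float64(-50.0), np.float64(-0.2), 0, np.float64(-18.9)]
-102 [ 0.5953 -0.0957] [np.float64(-55.2), np.float64(0.7), 0, np.float64(-20.9)]
-100 [ 0.6003 -0.0976] [np.float64(-60.4), np.float64(1.9), 0, np.float64(-22.9)]
-98 [ 0.6054 -0.0992] [np.float64(-65.5), np.float64(3.3), 0, np.float64(-24.9)]
-96 [ 0.6105 -0.1007] [np.float64(-70.6), np.float64(4.8), 0, np.float64(-26.9)]
```

Run:
```python
from h import *
from bench import r
for n in("side","top"):
    f=r.grab_frame(n);np.savez(f"{n}2.npz",**f)
    im=f["img"][:,:,::-1]
    im=im[130:250,240:400] if n=="side" else im[160:260,280:400]
    cv2.imwrite(f"pics/{n}2.png",cv2.resize(im,None,fx=4,fy=4))
```

```text
(no output)
```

View pics/side2.png

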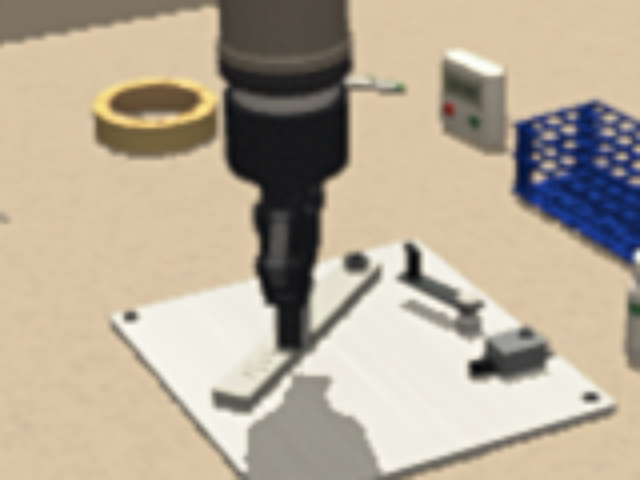

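View pics/top2.png

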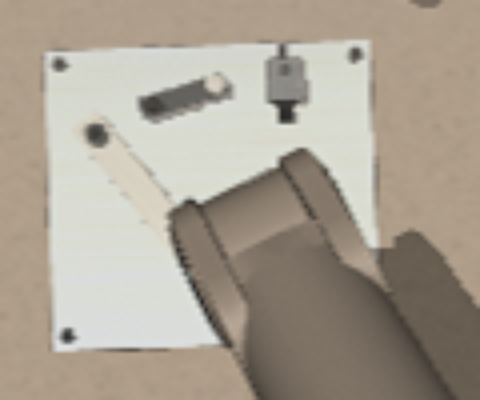

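Run:
```python
from h import *
s=load("side2.npz");t=load("top2.npz")
q=proj(s,[.5486,-.0664,.0131]);print("tcp side",q,(q-[240,130])*4)
q=proj(s,[.4995,-.0274,.0128]);print("earlier tcp side",q,(q-[240,130])*4)
for a in(-141.8,-123):
    u=np.array([np.cos(np.radians(a)),np.sin(np.radians(a))]);v=np.array([-u[1],u[0]])
    C=[np.r_[PIN+x*u+y*v,.02] for x,y in((-.015,-.013),(.185,-.013),(.185,.013),(-.015,.013))]
    print(a,((proj(s,C)-[240,130])*4).round(0).tolist(),((proj(t,C)-[280,160])*4).round(0).tolist())
im=s["img"][170:250,280:360,::-1];cv2.imwrite("pics/side2z.png",cv2.resize(im,(600,600),interpolation=cv2.INTER_CUBIC))
```

```text
tcp side [[312.89311738 226.36610506]] [[291.5724695  385.46442025]]
earlier tcp side [[289.05055639 224.13120972]] [[196.20222558 376.52483888]]
-141.8 [[346.0, 255.0], [211.0, 390.0], [247.0, 399.0], [380.0, 262.0]] [[70.0, 128.0], [232.0, 325.0], [258.0, 304.0], [96.0, 108.0]]
-123 [[338.0, 257.0], [301.0, 406.0], [343.0, 408.0], [374.0, 259.0]] [[70.0, 137.0], [287.0, 270.0], [304.0, 242.0], [87.0, 109.0]]
```

View pics/side2z.png

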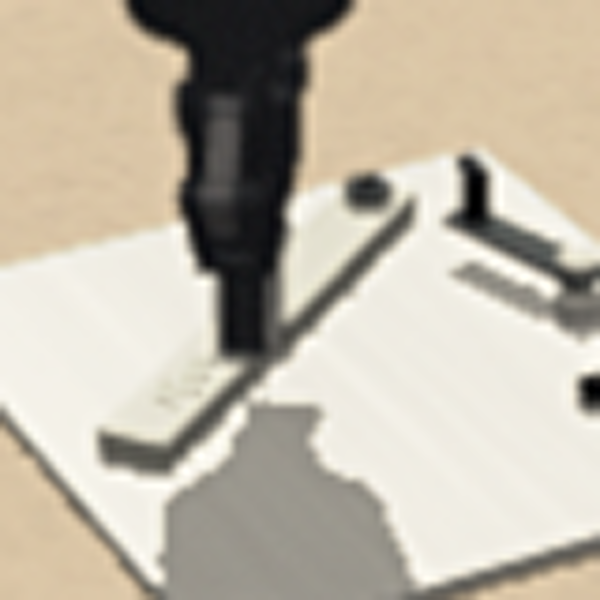

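The side view shows the tip at about (313,217), but the reported TCP projects to row 226. The tip is therefore well above where it is reported, and it passed over the strip without moving it. I'll work out the height.

```bash
python3 - <<'E'
from h import *
s=load("side2.npz")
for z in(.013,.02,.03,.035,.04,.045): print(z,proj(s,[.5486,-.0664,z]).round(1))
s=load("side1.npz")   # tip at 2.2 scale (300,222)->
p=np.array([300,222])/2.2+[150,60];print("side1 tip",p,[ (z,proj(s,[.500,-.026,z]).round(1).tolist()) for z in(.158,.17,.18,.19)])
# first frame: open gripper start
s=load("side0.npz");print("side0",[(z,proj(s,[.1979,-.6447,z]).round(0).tolist()) for z in(.2039,.22,.23)])
# shadow geometry check using knob/pin not needed
E
python3 - <<'E'
import sys;sys.path.insert(0,'.')
from h import *
from bench import r
f=r.grab_frame("top");cv2.imwrite("pics/top3.png",cv2.resize(f["img"][150:400,250:450,::-1],None,fx=3,fy=2.4))
s=dict(np.load("side1.npz"))["img"][130:180,240:320,::-1];cv2.imwrite("pics/side1z.png",cv2.resize(s,None,fx=8,fy=8))
E
```

```text
0.013 [[312.9 226.4]]
0.02 [[312.8 224. ]]
0.03 [[312.7 220.6]]
0.035 [[312.7 218.9]]
0.04 [[312.6 217.2]]
0.045 [[312.6 215.5]]
side1 tip [286.36363636 160.90909091] [(0.158, [[286.2, 172.4]]), (0.17, [[285.9, 167.9]]), (0.18, [[285.7, 164.2]]), (0.19, [[285.5, 160.3]])]
side0 [(0.2039, [[249.0, 388.0]]), (0.22, [[248.0, 378.0]]), (0.23, [[247.0, 371.0]])]
```

View pics/side1z.png

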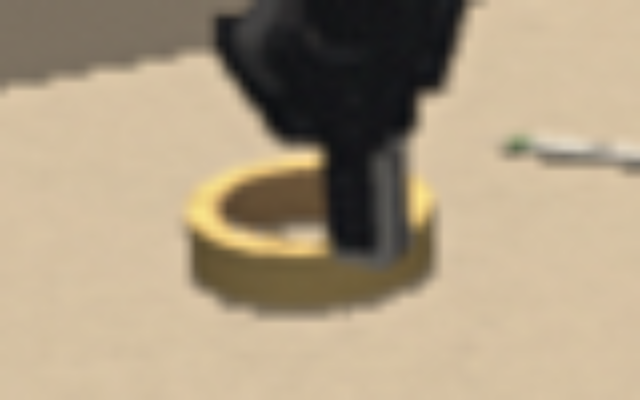

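Run:
```python
from plan import *
o,R=state()
h=np.degrees(np.arctan2(R[1,0],R[0,0]))
plan(o["tcp_pos"][:2],h,[-141.8],.011+.014)
```

```text
t 4.85 tcp [ 0.5483 -0.0663  0.013 ] headx 146.9 zax [ 0.  0. -1.] F [-0.03 -0.11  0.06] j [ 0.46  0.61 -0.59  1.96  0.5   0.72  0.57] w -0.0
-141.8 [ 0.5086 -0.0169] [np.float64(60.3), np.float64(19.8), 0, np.float64(18.7)]
```

>>> send_rows:
  moves: [15,5,0,5,35,12,0,10,60,20,0,19,60,20,0,19,60,20,8,19,60,20,16,19,60,20,20,19,60,20,20,19]

```text
clock: 5.85
tcp_pos: [0.5079, -0.0169, -0.0076]
orientation: [-1.376, -2.823, 0.001]
contact_force: [0.7, 1.1, -1.2]
grip_width: -0.0002
```

```bash
cat >> h.py <<'E'
def snap(tag,n="side",box=(180,240,270,350),fx=8):
    from bench import r
    f=r.grab_frame(n);np.savez(f"{n}{tag}.npz",**f);a,b,c,d=box
    cv2.imwrite(f"pics/{n}{tag}.png",cv2.resize(f["img"][a:b,c:d,::-1],None,fx=fx,fy=fx,interpolation=cv2.INTER_CUBIC))
    return f
E
python3 - <<'E'
from h import *
state();snap(4)
E
```

```text
t 5.85 tcp [ 0.5079 -0.0169 -0.0076] headx 128.0 zax [-0.001  0.    -1.   ] F [ 0.75  1.13 -1.23] j [ 0.31  0.57 -0.49  2.07  0.47  0.61  0.15] w -0.0
```

View pics/side4.png

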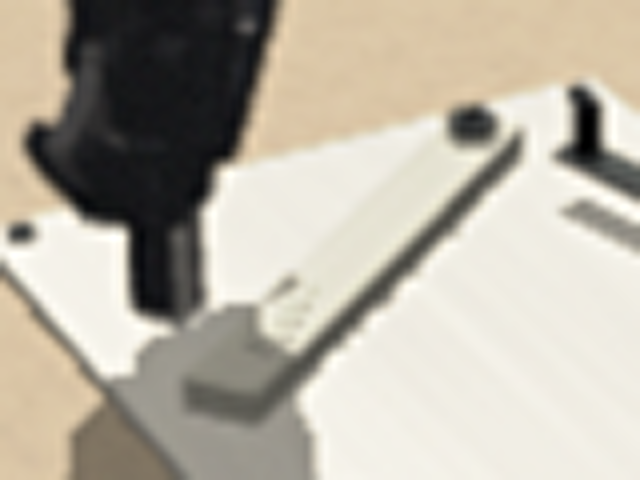

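The tip is at about (291,219), next to the strip on the robot's side and level with the strip's top. The reported z is already below the plate top, so the vertical offset is real. Lowering a little more, with a force check.

>>> send_rows:
  moves: [0,0,2,0,0,0,4,0,0,0,6,0,0,0,6,0]

```text
clock: 6.4
tcp_pos: [0.5081, -0.0166, -0.0131]
orientation: [-1.376, -2.824, 0.0]
contact_force: [-0.4, -0.4, 0.3]
grip_width: -0.0001
```

Run:
```python
from h import *
o,_=state();f=snap(5)
print([(z,proj(f,[*o["tcp_pos"][:2],z]).round(1).tolist()) for z in(.008,.012,.016,.02)])
```

```text
t 6.4 tcp [ 0.5081 -0.0166 -0.0131] headx 128.1 zax [-0. -0. -1.] F [-0.44 -0.43  0.3 ] j [ 0.3   0.58 -0.49  2.08  0.48  0.59  0.15] w -0.0
[(0.008, [[290.6, 223.0]]), (0.012, [[290.5, 221.7]]), (0.016, [[290.4, 220.4]]), (0.02, [[290.3, 219.0]])]
```

View pics/side5.png

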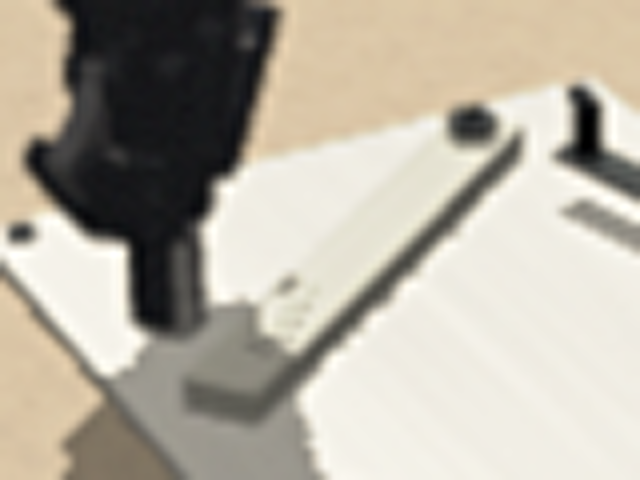

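The tip is at about (291,221), so z is about 13.5 mm, beside the strip's edge. Now the sweep.

Run:
```python
from plan import *
o,R=state()
plan(o["tcp_pos"][:2],128,[-141.8,-139,-135,-131,-127,-123,-119,-115],.011)
```

```text
t 6.45 tcp [ 0.5081 -0.0166 -0.013 ] headx 128.1 zax [-0. -0. -1.] F [-0.05  0.25  0.84] j [ 0.3   0.58 -0.49  2.08  0.48  0.59  0.15] w -0.0
-141.8 [ 0.5173 -0.0279] [np.float64(-14.6), np.float64(0.2), 0, -0.2]
-139 [ 0.521  -0.0343] [np.float64(-21.9), np.float64(-0.7), 0, -3]
-135 [ 0.527  -0.0431] [np.float64(-32.5), np.float64(-1.5), 0, -7]
-131 [ 0.5335 -0.0515] [np.float64(-43.1), np.float64(-1.5), 0, -11]
-127 [ 0.5406 -0.0594] [np.float64(-53.7), np.float64(-0.8), 0, -15]
-123 [ 0.5482 -0.0667] [np.float64(-64.2), np.float64(0.7), 0, -19]
-119 [ 0.5563 -0.0736] [np.float64(-74.6), np.float64(2.9), 0, -23]
-115 [ 0.5649 -0.0798] [np.float64(-84.8), np.float64(5.8), 0, -27]
```

>>> send_rows:
  moves: [-6,0,0,0,-12,0,0,0,-17,-0.5,0,-1,-24,-1,0,-4,-32,-1.5,0,-7,-40,-1.5,0,-10,-48,-1,0,-13,-54,-1,0,-15]

```text
clock: 7.45
tcp_pos: [0.541, -0.0604, -0.0131]
orientation: [-0.993, -2.98, -0.0]
contact_force: [0.4, 0.6, -0.1]
grip_width: 0.0002
```

Run:
```python
from plan import *
o,R=state();snap(6,box=(170,250,270,370),fx=6)
h=np.degrees(np.arctan2(R[1,0],R[0,0]))
plan(o["tcp_pos"][:2],h,[-127,-123,-119,-115,-112,-109,-106,-104,-102,-100,-98,-96],.011)
```

```text
t 7.45 tcp [ 0.541  -0.0604 -0.0131] headx 143.1 zax [-0.  0. -1.] F [ 0.38  0.65 -0.12] j [ 0.42  0.64 -0.55  1.99  0.53  0.66  0.46] w 0.0
-127 [ 0.5406 -0.0594] [np.float64(1.0), np.float64(0.6), 0, np.float64(0.1)]
-123 [ 0.5482 -0.0667] [np.float64(-9.6), np.float64(-0.7), 0, np.float64(-3.9)]
-119 [ 0.5563 -0.0736] [np.float64(-20.2), np.float64(-1.3), 0, np.float64(-7.9)]
-115 [ 0.5649 -0.0798] [np.float64(-30.8), np.float64(-1.2), 0, np.float64(-11.9)]
-112 [ 0.5716 -0.0841] [np.float64(-38.7), np.float64(-0.6), 0, np.float64(-14.9)]
-109 [ 0.5785 -0.088 ] [np.float64(-46.6), np.float64(0.4), 0, np.float64(-17.9)]
-106 [ 0.5856 -0.0916] [np.float64(-54.4), np.float64(1.8), 0, np.float64(-20.9)]
-104 [ 0.5904 -0.0937] [np.float64(-59.6), np.float64(3.0), 0, np.float64(-22.9)]
-102 [ 0.5953 -0.0957] [np.float64(-64.7), np.float64(4.3), 0, np.float64(-24.9)]
-100 [ 0.6003 -0.0976] [np.float64(-69.8), np.float64(5.9), 0, np.float64(-26.9)]
-98 [ 0.6054 -0.0992] [np.float64(-74.8), np.float64(7.6), 0, np.float64(-28.9)]
-96 [ 0.6105 -0.1007] [np.float64(-79.8), np.float64(9.5), 0, np.float64(-30.9)]
```

View pics/side6.png

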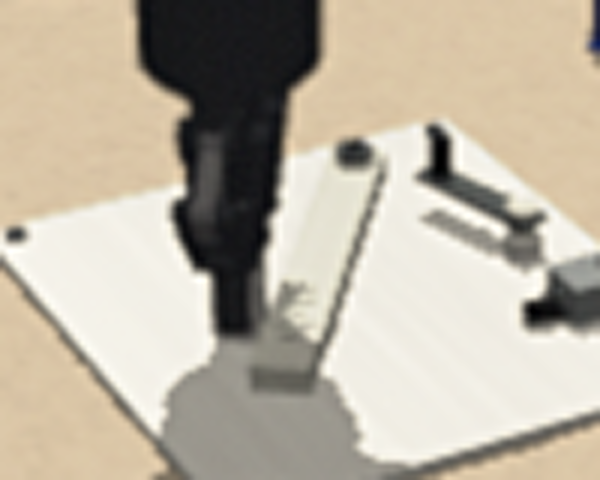

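The strip has swung with the fingers: its free end is now at about (317,233) and the finger is on the robot-side edge at the scribed marks. Continuing.

>>> send_rows:
  moves: [-8,-0.5,0,-3,-17,-1,0,-6.5,-26,-1.5,0,-10,-35,-1,0,-13.5,-43,0,0,-16.5,-50,1,0,-19.5,-55,2,0,-21,-58,2.5,0,-22]

```text
clock: 8.5
tcp_pos: [0.5886, -0.0928, -0.0131]
orientation: [-0.408, -3.115, 0.0]
contact_force: [-1.1, 0.3, 0.0]
grip_width: 0.0
```

Run:
```python
from plan import *
o,R=state();snap(7,box=(170,250,270,370),fx=6)
h=np.degrees(np.arctan2(R[1,0],R[0,0]))
plan(o["tcp_pos"][:2],h,[-104,-102,-100,-98,-96,-95,-94,-93,-92,-91,-90,-89],.011)
```

```text
t 8.5 tcp [ 0.5886 -0.0928 -0.0131] headx 165.1 zax [-0.  0. -1.] F [-1.09  0.34  0.04] j [ 0.52  0.72 -0.63  1.86  0.6   0.76  0.86] w 0.0
-104 [ 0.5904 -0.0937] [np.float64(-2.0), np.float64(-0.4), 0, np.float64(-0.9)]
-102 [ 0.5953 -0.0957] [np.float64(-7.3), np.float64(-1.1), 0, np.float64(-2.9)]
-100 [ 0.6003 -0.0976] [np.float64(-12.6), np.float64(-1.6), 0, np.float64(-4.9)]
-98 [ 0.6054 -0.0992] [np.float64(-17.9), np.float64(-1.9), 0, np.float64(-6.9)]
-96 [ 0.6105 -0.1007] [np.float64(-23.2), np.float64(-2.0), 0, np.float64(-8.9)]
-95 [ 0.613  -0.1013] [np.float64(-25.8), np.float64(-2.0), 0, np.float64(-9.9)]
-94 [ 0.6156 -0.102 ] [np.float64(-28.5), np.float64(-1.9), 0, np.float64(-10.9)]
-93 [ 0.6182 -0.1025] [np.float64(-31.1), np.float64(-1.8), 0, np.float64(-11.9)]
-92 [ 0.6208 -0.1031] [np.float64(-33.8), np.float64(-1.6), 0, np.float64(-12.9)]
-91 [ 0.6234 -0.1036] [np.float64(-36.4), np.float64(-1.4), 0, np.float64(-13.9)]
-90 [ 0.626 -0.104] [np.float64(-39.0), np.float64(-1.2), 0, np.float64(-14.9)]
-89 [ 0.6286 -0.1044] [np.float64(-41.7), np.float64(-0.9), 0, np.float64(-15.9)]
```

View pics/side7.png

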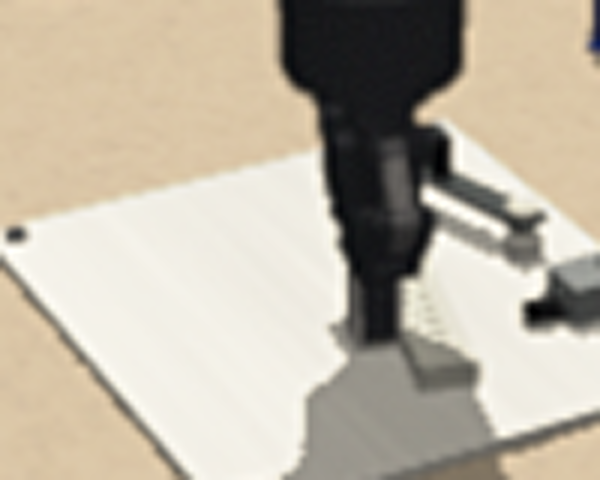

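>>> send_rows:
  moves: [-6,-1,0,-3,-12,-1.5,0,-6,-18,-2,0,-9,-23,-2,0,-11,-26,-2,0,-12,-28,-2,0,-13,-28,-2,0,-13,-28,-2,0,-13]

```text
clock: 9.55
tcp_pos: [0.6151, -0.1016, -0.013]
orientation: [0.053, 3.141, 0.0]
contact_force: [-0.1, 0.3, 0.4]
grip_width: 0.0002
```

Run:
```python
from plan import *
o,R=state();snap(8,box=(170,250,290,390),fx=6)
for i in range(3): state()
```

```text
t 9.55 tcp [ 0.6151 -0.1016 -0.013 ] headx 178.1 zax [ 0.  0. -1.] F [-0.05  0.35  0.35] j [ 0.55  0.77 -0.68  1.79  0.64  0.82  1.09] w 0.0
t 9.6 tcp [ 0.6151 -0.1016 -0.0129] headx 178.1 zax [ 0.  0. -1.] F [0.06 0.22 0.61] j [ 0.55  0.77 -0.68  1.79  0.64  0.82  1.09] w 0.0
t 9.6 tcp [ 0.6151 -0.1016 -0.0129] headx 178.1 zax [ 0.  0. -1.] F [0.06 0.22 0.61] j [ 0.55  0.77 -0.68  1.79  0.64  0.82  1.09] w 0.0
t 9.6 tcp [ 0.6151 -0.1016 -0.0129] headx 178.1 zax [ 0.  0. -1.] F [0.06 0.22 0.61] j [ 0.55  0.77 -0.68  1.79  0.64  0.82  1.09] w 0.0
```

View pics/side8.png

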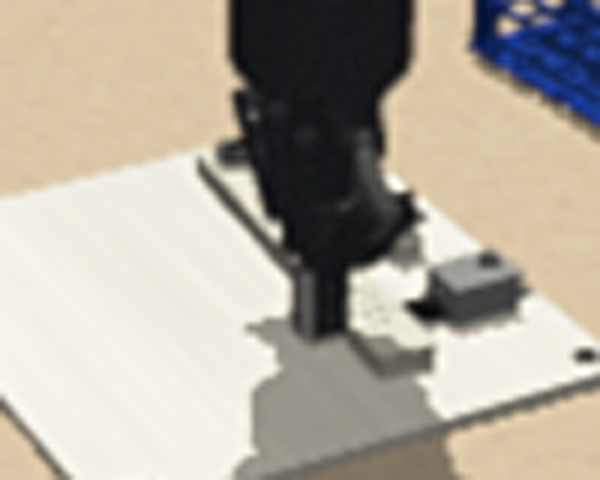

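The strip's free end is now just short of the black cap (about (361,221)). Creeping forward with force checks.

>>> send_rows:
  moves: [-0.7,0,0,0,-1.4,0,0,0,-2.1,0,0,0,-2.8,0,0,0,-2.8,0,0,0]

```text
clock: 10.22
tcp_pos: [0.618, -0.1018, -0.013]
orientation: [0.053, 3.141, 0.0]
contact_force: [0.2, -0.2, 0.2]
grip_width: -0.0001
```

>>> send_rows:
  moves: [-0.5,0,0,0,-1,0,0,0,-1.5,0,0,0,-2,0,0,0,-2,0,0,0]

```text
clock: 10.85
tcp_pos: [0.6199, -0.1019, -0.013]
orientation: [0.053, 3.141, 0.0]
contact_force: [-0.4, -0.7, 0.2]
grip_width: -0.0003
```

>>> send_rows:
  moves: [-0.4,0,0,0,-0.8,0,0,0,-1.2,0,0,0,-1.2,0,0,0]

```text
clock: 11.35
tcp_pos: [0.6211, -0.1019, -0.013]
orientation: [0.053, 3.141, -0.0]
contact_force: [-0.3, 0.0, -0.2]
grip_width: -0.0002
```

>>> send_rows:
  moves: [-0.4,0,0,0,-0.8,0,0,0,-1.2,0,0,0,-1.2,0,0,0]

```text
clock: 11.85
tcp_pos: [0.6224, -0.102, -0.013]
orientation: [0.053, 3.141, 0.0]
contact_force: [-1.3, -0.4, -0.3]
grip_width: 0.0002
```

Run:
```python
from plan import *
state();snap(9,box=(170,250,290,390),fx=6)
```

```text
t 11.85 tcp [ 0.6224 -0.102  -0.013 ] headx 178.1 zax [ 0.  0. -1.] F [-1.34 -0.44 -0.35] j [ 0.55  0.78 -0.68  1.77  0.64  0.83  1.09] w 0.0
```

View pics/side9.png

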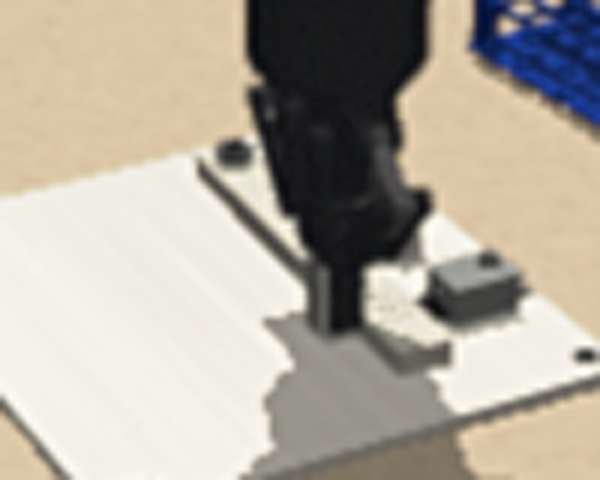

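The strip now covers the cap's front, so it is pushing in. I'll continue in finer steps.

>>> send_rows:
  moves: [-0.4,0,0,0,-0.8,0,0,0,-0.8,0,0,0]

```text
clock: 12.28
tcp_pos: [0.6231, -0.102, -0.013]
orientation: [0.053, 3.141, -0.0]
contact_force: [-0.6, 0.5, 0.0]
grip_width: 0.0
```

>>> send_rows:
  moves: [-0.4,0,0,0,-0.8,0,0,0,-0.8,0,0,0]

```text
clock: 12.65
tcp_pos: [0.6239, -0.102, -0.013]
orientation: [0.053, 3.141, -0.0]
contact_force: [0.3, -0.8, 0.3]
grip_width: -0.0
```

>>> send_rows:
  moves: [-0.4,0,0,0,-0.8,0,0,0,-0.8,0,0,0]

```text
clock: 13.02
tcp_pos: [0.6247, -0.1021, -0.013]
orientation: [0.053, 3.141, -0.0]
contact_force: [-0.5, -0.6, 0.4]
grip_width: 0.0
```

>>> send_rows:
  moves: [-0.4,0,0,0,-0.8,0,0,0,-0.8,0,0,0]

```text
clock: 13.4
tcp_pos: [0.6255, -0.1021, -0.013]
orientation: [0.053, 3.141, 0.0]
contact_force: [-1.2, -0.0, -0.1]
grip_width: 0.0002
```

>>> send_rows:
  moves: [-0.4,0,0,0,-0.8,0,0,0,-0.8,0,0,0]

```text
clock: 13.78
tcp_pos: [0.6263, -0.1021, -0.013]
orientation: [0.053, 3.141, 0.0]
contact_force: [-1.1, 0.5, 0.8]
grip_width: 0.0003
```

>>> send_rows:
  moves: [-0.4,0,0,0,-0.8,0,0,0,-0.8,0,0,0]

```text
clock: 14.15
tcp_pos: [0.6268, -0.1022, -0.0131]
orientation: [-0.053, -3.141, 0.0]
contact_force: [-3.0, -0.8, 0.7]
grip_width: -0.0004
```

Buffer contact: the force is rising and the TCP lags behind its command. Using smaller steps now.

>>> send_rows:
  moves: [-0.3,0,0,0,-0.3,0,0,0]

```text
clock: 14.4
tcp_pos: [0.627, -0.1022, -0.0131]
orientation: [-0.053, -3.14, 0.0]
contact_force: [-2.7, -0.8, 1.3]
grip_width: -0.0002
```

>>> send_rows:
  moves: [-0.3,0,0,0,-0.3,0,0,0]

```text
clock: 14.65
tcp_pos: [0.6272, -0.1022, -0.0131]
orientation: [-0.053, -3.14, 0.0]
contact_force: [-3.9, 0.5, 0.8]
grip_width: -0.0002
```

>>> send_rows:
  moves: [-0.4,0,0,0,-0.8,0,0,0,-0.8,0,0,0]

```text
clock: 15.02
tcp_pos: [0.6275, -0.1022, -0.0133]
orientation: [-0.053, -3.139, 0.0]
contact_force: [-6.4, -0.8, 1.9]
grip_width: 0.0004
```

```bash
python3 -c "
from h import *
from bench import r
F=[]
for i in range(3):
    F.append(r.get_obs()['contact_force']);r.grab_frame('side')
F.append(r.get_obs()['contact_force'])
print(np.round(F,2));state()"
```

```text
[[-6.4  -0.77  1.9 ]
 [-6.16 -0.05  1.43]
 [-5.51  0.33  2.81]
 [-6.43  0.84  2.81]]
t 15.18 tcp [ 0.6275 -0.1022 -0.0133] headx 178.1 zax [-0.002 -0.    -1.   ] F [-6.43  0.84  2.81] j [ 0.54  0.78 -0.68  1.76  0.64  0.84  1.1 ] w -0.0
```

>>> send_rows:
  moves: [-0.5,0,0,0,-1,0,0,0,-1.3,0,0,0,-1.3,0,0,0]

```text
clock: 15.68
tcp_pos: [0.6277, -0.1021, -0.0135]
orientation: [-0.053, -3.137, 0.001]
contact_force: [-8.7, 0.1, 3.6]
grip_width: -0.0001
```

```bash
python3 -c "
from h import *
from bench import r
F=[]
for i in range(4):
    F.append(r.get_obs()['contact_force']);r.grab_frame('side')
F.append(r.get_obs()['contact_force'])
print(np.round(F,2),np.mean(F,0).round(2));state()"
```

```text
[[-8.66  0.13  3.61]
 [-8.66  0.37  2.47]
 [-7.75 -0.72  3.33]
 [-8.31  0.04  3.35]
 [-8.62  0.24  3.31]] [-8.4   0.01  3.21]
t 15.88 tcp [ 0.6277 -0.1021 -0.0135] headx 178.1 zax [-0.004 -0.    -1.   ] F [-8.62  0.24  3.31] j [ 0.54  0.78 -0.68  1.75  0.64  0.84  1.1 ] w 0.0
```

>>> send_rows:
  moves: [-0.6,0,0,0,-1.1,0,0,0,-1.1,0,0,0,-1.1,0,0,0]

```text
clock: 16.38
tcp_pos: [0.6279, -0.1021, -0.0138]
orientation: [-0.053, -3.136, 0.001]
contact_force: [-10.8, 0.8, 4.2]
grip_width: -0.0003
```

>>> send_rows:
  moves: [0,0,0,0,0,0,0,0,0,0,0,0]

```text
clock: 16.75
tcp_pos: [0.6279, -0.1021, -0.0138]
orientation: [-0.053, -3.136, 0.001]
contact_force: [-9.9, 0.3, 3.6]
grip_width: -0.0001
```

>>> send_rows:
  moves: [0,0,0,0,0,0,0,0,0,0,0,0,0,0,0,0,0,0,0,0,0,0,0,0,0,0,0,0,0,0,0,0]

```text
clock: 17.75
tcp_pos: [0.6279, -0.1021, -0.0138]
orientation: [-0.053, -3.136, 0.001]
contact_force: [-10.2, 0.7, 4.2]
grip_width: 0.0002
```

>>> send_rows:
  moves: [0,0,0,0,0,0,0,0,0,0,0,0,0,0,0,0]

```text
clock: 18.25
tcp_pos: [0.6279, -0.1021, -0.0138]
orientation: [-0.053, -3.136, 0.001]
contact_force: [-9.9, 0.2, 4.0]
grip_width: -0.0
```

The force held at about 10 N for roughly 1.9 s. Easing off slowly.

>>> send_rows:
  moves: [0.6,0,0,0,1.3,0,0,0,2,0,0,0,2.7,0,0,0,3.4,0,0,0,4.1,0,0,0,4.8,0,0,0,5.5,0,0,0]

```text
clock: 19.25
tcp_pos: [0.6266, -0.1021, -0.0124]
orientation: [0.053, 3.139, 0.0]
contact_force: [-0.1, -0.9, 0.2]
grip_width: 0.0001
```

>>> send_rows:
  moves: [0.7,0,0,0,1.4,0,0,0,2.1,0,0,0,2.8,0,0,0,3.5,0,0,0,4.2,0,0,0,4.9,0,0,0,5.6,0,0,0]

```text
clock: 20.25
tcp_pos: [0.6198, -0.1019, -0.013]
orientation: [0.053, 3.141, 0.0]
contact_force: [0.1, -0.0, 0.7]
grip_width: -0.0001
```

>>> send_rows:
  moves: [1,0,0,0,2,0,0,0,3,0,0,0,4,0,0,0,6,0,0,0,10,0,0,0,18,0,0,0,18,0,0,0]

```text
clock: 21.25
tcp_pos: [0.6008, -0.1014, -0.0131]
orientation: [-0.053, -3.14, 0.0]
contact_force: [-0.1, -0.4, 0.5]
grip_width: 0.0003
```

Run:
```python
from plan import *
state();snap(10,box=(170,250,290,390),fx=6)
```

```text
t 21.25 tcp [ 0.6008 -0.1014 -0.0131] headx 178.1 zax [-0.001 -0.    -1.   ] F [-0.11 -0.44  0.54] j [ 0.56  0.75 -0.68  1.82  0.64  0.8   1.08] w 0.0
```

View pics/side10.png

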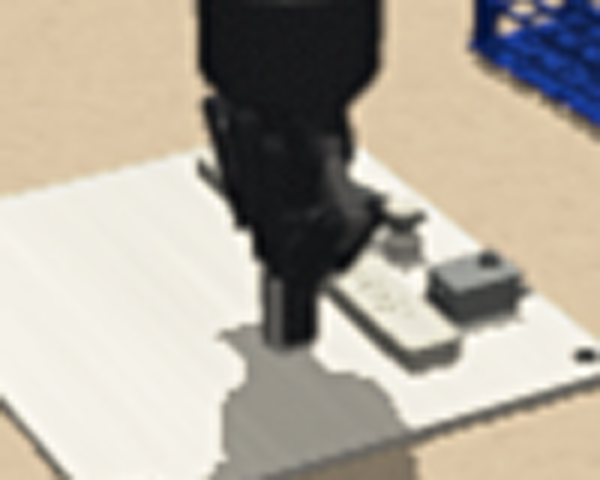

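The strip sits next to the stop and the fingers are clear of it. Next I'll raise the hand and plan the knob arc.

>>> send_rows:
  moves: [0,0,-20,0,0,0,-50,0,0,0,-80,0,0,0,-100,5,0,0,-100,10,0,0,-100,0,0,0,-100,0]

```text
clock: 22.18
tcp_pos: [0.6023, -0.1012, 0.0883]
orientation: [0.055, 3.14, 0.0]
contact_force: [-0.9, -0.9, -0.0]
grip_width: -0.0002
```

```bash
cat > plan2.py <<'E'
from h import *
H=np.array([.6865,-.0483])
def arc(P0,h0,th,gap,heads):
    h=np.radians(h0);ex=np.array([np.cos(h),np.sin(h)]);ey=np.array([np.sin(h),-np.cos(h)])
    for a,g,hd in zip(th,gap,heads):
        d=np.array([-np.sin(a),np.cos(a)]);t=np.array([-np.cos(a),-np.sin(a)])
        P=H+.052*d-t*(.017+g);s=(P-P0)*1000
        print(a,P.round(4),"shift",(s@ex).round(1),(s@ey).round(1),"turn",round(-((hd-h0+180)%360-180),1))
E
python3 - <<'E'
from plan2 import *
o,R=state()
h=np.degrees(np.arctan2(R[1,0],R[0,0]))
arc(o["tcp_pos"][:2],h,[.3],[.014],[197])
from bench import r
f=snap(11,n="top",box=(160,260,280,400),fx=5)
snap(11,n="side",box=(170,250,290,390),fx=6)
E
```

```text
t 22.18 tcp [ 0.6023 -0.1012  0.0883] headx 178.0 zax [ 0.001  0.    -1.   ] F [-0.86 -0.87 -0.02] j [ 0.63  0.63 -0.77  1.78  0.53  0.96  1.17] w -0.0
0.3 [0.7007 0.0105] shift -94.5 115.1 turn -19.0
```

View pics/side11.png

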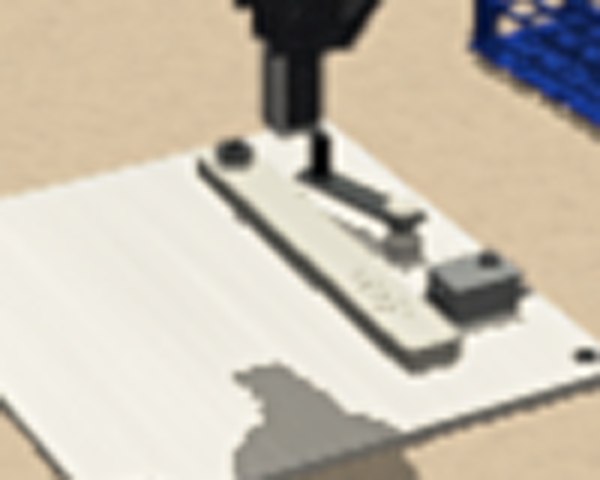

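View pics/top11.png

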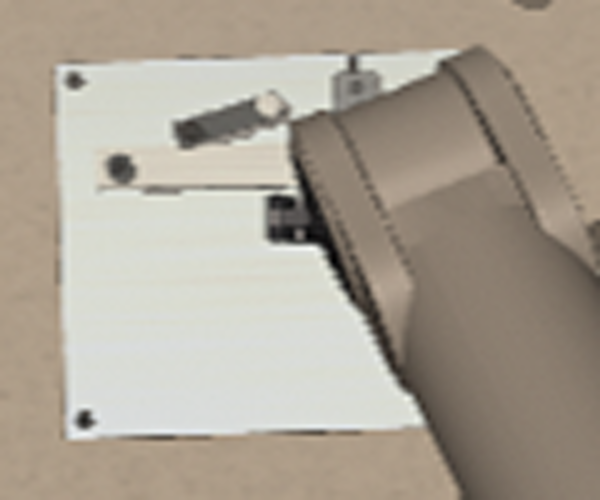

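>>> send_rows:
  moves: [-25,30,0,-5,-50,60,0,-10,-75,90,0,-15,-94,115,0,-19,-94,115,0,-19,-94,115,0,-19]

```text
clock: 23.02
tcp_pos: [0.6992, 0.0098, 0.0868]
orientation: [0.462, -3.107, 0.001]
contact_force: [0.0, -0.6, 0.1]
grip_width: -0.0001
```

Run:
```python
from plan2 import *
o,R=state()
h=np.degrees(np.arctan2(R[1,0],R[0,0]))
arc(o["tcp_pos"][:2],h,[.3],[.014],[197])
```

```text
t 23.02 tcp [0.6992 0.0098 0.0868] headx -163.1 zax [-0.001 -0.001 -1.   ] F [ 0.05 -0.56  0.14] j [ 0.41  0.77 -0.81  1.54  0.61  1.09  1.32] w -0.0
0.3 [0.7007 0.0105] shift -1.7 0.3 turn -0.1
```

>>> send_rows:
  moves: [-2,0,20,0,-2,0,40,0,-2,0,60,0,-2,0,70,0,-2,0,76,0,-2,0,76,0,-2,0,76,0]

```text
clock: 23.9
tcp_pos: [0.7021, 0.0112, 0.0118]
orientation: [-0.466, 3.106, 0.0]
contact_force: [0.6, 0.0, 0.5]
grip_width: -0.0002
```

Run:
```python
from plan2 import *
o,R=state()
h=np.degrees(np.arctan2(R[1,0],R[0,0]))
th=np.arange(.3,1.65,.1).round(2)
arc(o["tcp_pos"][:2],h,th,[.0]*14,np.minimum(180+np.degrees(th),250))
snap(12,n="side",box=(160,240,290,390),fx=6)
```

```text
t 23.9 tcp [0.7021 0.0112 0.0118] headx -162.9 zax [ 0.001  0.    -1.   ] F [0.55 0.02 0.51] j [ 0.38  0.86 -0.76  1.57  0.68  0.99  1.28] w -0.0
0.3 [0.6874 0.0064] shift 15.5 -0.3 turn -0.1
0.4 [0.6819 0.0062] shift 20.8 1.1 turn -5.9
0.5 [0.6765 0.0055] shift 26.2 2.0 turn -11.6
0.6 [0.6712 0.0042] shift 31.6 2.4 turn -17.3
0.7 [0.666  0.0024] shift 37.1 2.2 turn -23.1
0.8 [6.61e-01 1.00e-04] shift 42.5 1.4 turn -28.8
0.9 [ 0.6563 -0.0027] shift 47.8 0.1 turn -34.5
1.0 [ 0.6519 -0.0059] shift 53.0 -1.7 turn -40.2
1.1 [ 0.6479 -0.0096] shift 58.0 -4.0 turn -46.0
1.2 [ 0.6442 -0.0136] shift 62.7 -6.8 turn -51.7
1.3 [ 0.6409 -0.018 ] shift 67.1 -10.0 turn -52.9
1.4 [ 0.6381 -0.0227] shift 71.1 -13.7 turn -52.9
1.5 [ 0.6358 -0.0277] shift 74.8 -17.7 turn -52.9
1.6 [ 0.634  -0.0328] shift 78.0 -22.1 turn -52.9
```

View pics/side12.png

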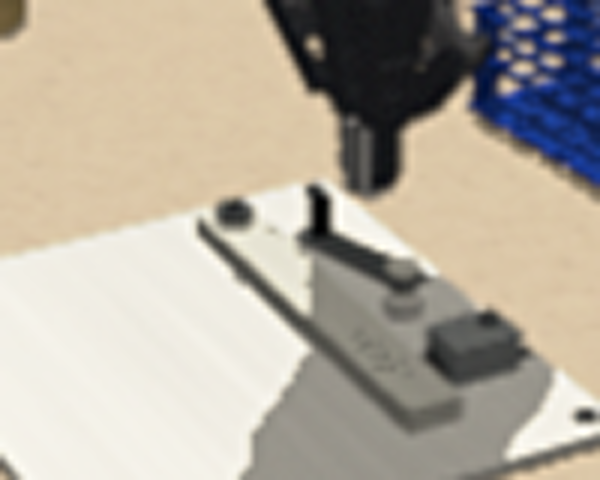

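Run:
```python
from h import *
s=load("side12.npz")
for z in(.03,.035,.038,.042,.047): print(z,proj(s,[.7021,.0112,z]).round(1),proj(s,[.670,.002,z]).round(1))
```

```text
0.03 [[350.9 194.8]] [[342.3 198.7]]
0.035 [[350.9 193.2]] [[342.3 197.1]]
0.038 [[350.9 192.2]] [[342.3 196.1]]
0.042 [[350.9 190.9]] [[342.3 194.8]]
0.047 [[351.  189.3]] [[342.3 193.2]]
```

The tip is at (351,192), so z is about 38 mm. It is beyond the knob, whose top is at about (343,192), with about 15 mm of gap. Sweeping the arc.

>>> send_rows:
  moves: [6,0,2,0,12,0,2,0,16,0,2,0,21,1,2,-6,26,2,2,-12,32,2.4,2,-17,37,2.2,2,-23,42,1.4,2,-28]

```text
clock: 24.95
tcp_pos: [0.661, 0.0003, 0.0093]
orientation: [-1.208, 2.899, 0.0]
contact_force: [1.4, 0.7, -0.0]
grip_width: 0.0
```

Run:
```python
from plan2 import *
o,R=state()
h=np.degrees(np.arctan2(R[1,0],R[0,0]))
th=np.arange(.8,1.65,.1).round(2)
arc(o["tcp_pos"][:2],h,th,[.0]*9,np.minimum(180+np.degrees(th),255))
snap(13,n="side",box=(160,240,290,390),fx=6)
```

```text
t 24.95 tcp [6.61e-01 3.00e-04 9.30e-03] headx -134.8 zax [ 0.001  0.    -1.   ] F [ 1.36  0.69 -0.03] j [ 0.48  0.85 -0.87  1.68  0.76  0.98  1.69] w 0.0
0.8 [6.61e-01 1.00e-04] shift 0.1 -0.1 turn -0.6
0.9 [ 0.6563 -0.0027] shift 5.4 1.3 turn -6.3
1.0 [ 0.6519 -0.0059] shift 10.8 2.1 turn -12.0
1.1 [ 0.6479 -0.0096] shift 16.3 2.4 turn -17.8
1.2 [ 0.6442 -0.0136] shift 21.7 2.2 turn -23.5
1.3 [ 0.6409 -0.018 ] shift 27.1 1.4 turn -29.2
1.4 [ 0.6381 -0.0227] shift 32.4 0.1 turn -29.8
1.5 [ 0.6358 -0.0277] shift 37.6 -1.8 turn -29.8
1.6 [ 0.634  -0.0328] shift 42.5 -4.1 turn -29.8
```

View pics/side13.png

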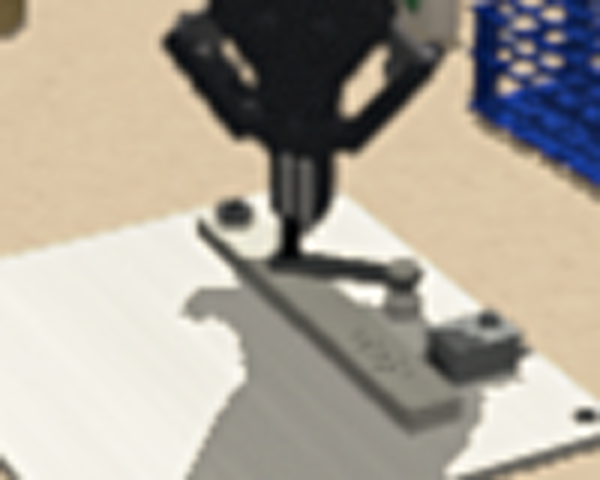

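The knob is moving with the fingers, now at about (338,202) with the blade crossing the strip. Continuing.

>>> send_rows:
  moves: [5.5,1.3,0,-6,11,2,0,-12,16,2.4,0,-18,21.5,2.2,0,-23,27,1.4,0,-28,32,0,0,-30,35,-1,0,-30,37.5,-1.8,0,-30]

```text
clock: 26.0
tcp_pos: [0.6359, -0.0279, 0.0091]
orientation: [-1.912, 2.492, -0.0]
contact_force: [1.5, 1.1, 0.2]
grip_width: -0.0
```

Run:
```python
from plan2 import *
o,R=state()
h=np.degrees(np.arctan2(R[1,0],R[0,0]))
th=[1.5,1.55,1.6,1.65]
arc(o["tcp_pos"][:2],h,th,[.0]*4,[255]*4)
snap(14,n="side",box=(160,240,290,390),fx=6)
```

```text
t 26.0 tcp [ 0.6359 -0.0279  0.0091] headx -105.0 zax [ 0.  0. -1.] F [1.54 1.08 0.19] j [ 0.6   0.87 -0.97  1.74  0.85  1.01  2.18] w -0.0
1.5 [ 0.6358 -0.0277] shift -0.2 0.1 turn -0.0
1.55 [ 0.6349 -0.0302] shift 2.5 0.4 turn -0.0
1.6 [ 0.634  -0.0328] shift 5.3 0.5 turn -0.0
1.65 [ 0.6333 -0.0355] shift 8.0 0.5 turn -0.0
```

View pics/side14.png

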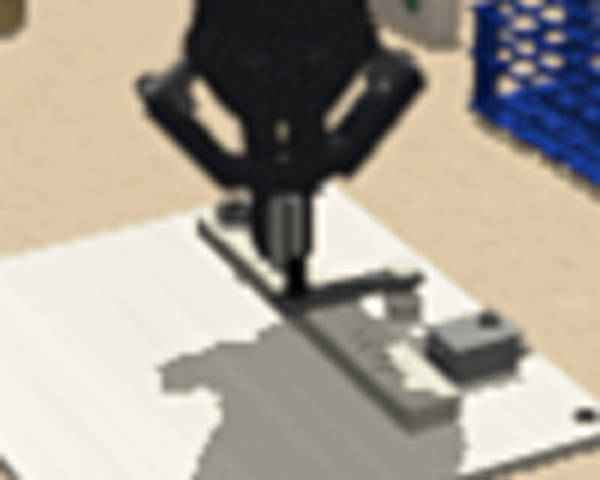

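>>> send_rows:
  moves: [1,0,0,0,2,0,0,0,3,0,0,0,3,0,0,0]

```text
clock: 26.55
tcp_pos: [0.635, -0.0308, 0.009]
orientation: [1.914, -2.491, 0.0]
contact_force: [-0.5, 0.2, 0.1]
grip_width: -0.0001
```

>>> send_rows:
  moves: [1,0,0,0,2,0,0,0,2,0,0,0]

```text
clock: 26.92
tcp_pos: [0.6344, -0.0328, 0.009]
orientation: [1.914, -2.491, 0.0]
contact_force: [-0.5, 0.3, -0.9]
grip_width: -0.0
```

>>> send_rows:
  moves: [1,0,0,0,2,0,0,0,2,0,0,0]

```text
clock: 27.3
tcp_pos: [0.6344, -0.0329, 0.0092]
orientation: [-1.914, 2.488, 0.002]
contact_force: [2.0, 4.3, -2.4]
grip_width: -0.0002
```

The end stop is felt (4 N, no further travel, at the position computed for 1.6 rad). Backing off and rising.

>>> send_rows:
  moves: [-2,0,0,0,-6,0,0,0,-12,0,0,0,-15,0,0,0,-15,0,-30,0,-15,0,-70,0,-15,0,-120,0,-15,0,-150,0]

```text
clock: 28.3
tcp_pos: [0.6385, -0.0195, 0.1617]
orientation: [-1.913, 2.49, -0.002]
contact_force: [1.2, 0.7, -0.9]
grip_width: 0.0003
```

Run:
```python
from h import *
o,R=state();print("to park",(R.T@(np.array([.5,.15,.25])-o["tcp_pos"])*1000).round())
```

```text
t 28.3 tcp [ 0.6385 -0.0195  0.1617] headx -104.9 zax [ 0.002 -0.    -1.   ] F [ 1.18  0.69 -0.87] j [ 0.66  0.71 -1.11  1.64  0.67  1.22  2.29] w 0.0
to park [-128.  177.  -89.]
```

>>> send_rows:
  moves: [0,0,-60,0,50,20,-90,0,100,40,-90,5,150,55,-90,10,200,70,-90,15,250,90,-90,20,319,110,-90,20,319,110,-90,20]

```text
clock: 29.3
tcp_pos: [0.446, -0.3049, 0.2483]
orientation: [1.439, -2.79, 0.0]
contact_force: [0.8, -0.3, -0.2]
grip_width: -0.0003
```

Run:
```python
from h import *
state();f=snap(15,n="top",box=(140,260,270,410),fx=5);snap(15,n="side",box=(120,260,240,400),fx=4)
cv2.imwrite("pics/top15y.png",cv2.resize(f["img"][165:215,295:375,::-1],None,fx=10,fy=10,interpolation=cv2.INTER_NEAREST))
```

```text
t 29.3 tcp [ 0.446  -0.3049  0.2483] headx -125.4 zax [-0.002 -0.001 -1.   ] F [ 0.82 -0.31 -0.21] j [ 1.4   0.46 -1.2   1.77  0.46  1.23  2.6 ] w -0.0
```

View pics/top15.png

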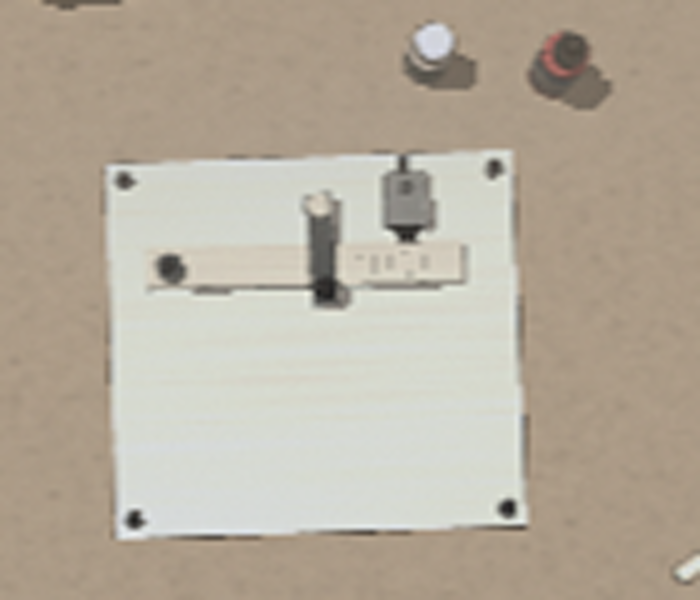

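View pics/top15y.png

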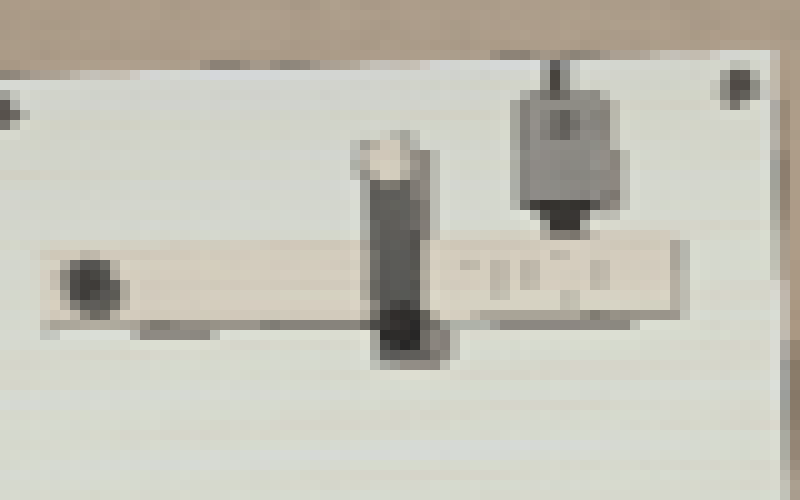

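View pics/side15.png

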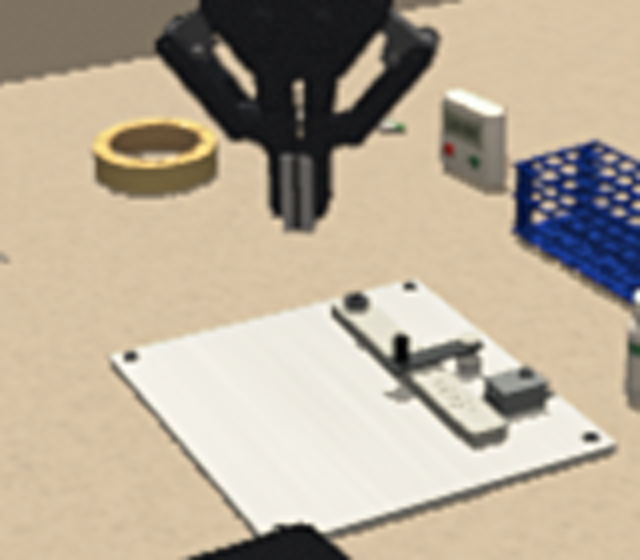

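Run:
```python
from h import *
t=load("top15.npz");s=load("side15.npz");im=t["img"]
a=np.radians(.6);R=np.array([[np.cos(a),-np.sin(a)],[np.sin(a),np.cos(a)]]);o=np.array([.591,-.044])
J=lambda P:(R.T@(np.array(P)[:2]-o)).round(4)
for c in range(347,357): print(c,[int(im[r_,c].mean()) for r_ in range(183,200)])
for row in (188.,188.5,189,196.6,197): print(row,J(onz(t,(351,row),.02)))
print("free cap face z20",J(onz(load('top0.npz'),(351.2,190.2),.014)))
K=[np.array([295+402/10-.5,165+325/10-.5]),np.array([295+390/10-.5,165+160/10-.5])]
k=J(onz(t,K[0],.047));h=J(onz(t,K[1],.029));print("knob",k,"hinge",h,"angle",np.arctan2(-(k-h)[0],(k-h)[1]))
t0=load("top0.npz")
for n,(x,y) in dict(marker=(422,244),tape=(199,202),vial=(434,193),vial_b=(357,150),dropper=(383,153),tw=(216,262)).items():
    A=t0["img"][y-16:y+17,x-18:x+19].astype(np.float32);B=t["img"][y-16:y+17,x-18:x+19].astype(np.float32)
    print(n,np.abs(A-B).mean().round(2),end="; ")
```

```text
347 [130, 128, 107, 221, 213, 204, 197, 200, 178, 177, 180, 207, 206, 161, 135, 217, 215]
348 [139, 139, 62, 173, 219, 207, 198, 199, 182, 181, 185, 207, 206, 161, 134, 216, 213]
349 [138, 138, 48, 82, 156, 167, 200, 204, 203, 202, 202, 207, 206, 161, 134, 216, 214]
350 [137, 138, 50, 55, 49, 124, 202, 179, 202, 202, 203, 208, 206, 161, 135, 217, 213]
351 [136, 136, 54, 53, 53, 123, 203, 184, 203, 201, 201, 183, 184, 163, 134, 216, 214]
352 [136, 134, 50, 54, 51, 116, 205, 202, 202, 200, 202, 187, 188, 164, 135, 216, 213]
353 [134, 130, 47, 101, 169, 147, 203, 202, 203, 202, 204, 207, 206, 141, 136, 217, 214]
354 [136, 139, 84, 188, 218, 187, 199, 199, 178, 178, 181, 207, 206, 122, 137, 217, 213]
355 [136, 124, 120, 182, 212, 201, 198, 199, 182, 183, 186, 207, 206, 133, 136, 217, 213]
356 [134, 118, 136, 186, 212, 200, 197, 201, 202, 202, 202, 206, 208, 144, 134, 218, 212]
188.0 [ 0.0711 -0.0601]
188.5 [ 0.0695 -0.06  ]
189 [ 0.0679 -0.06  ]
196.6 [ 0.0439 -0.059 ]
197 [ 0.0427 -0.059 ]
free cap face z20 [ 0.0647 -0.0609]
knob [ 0.0423 -0.0069] hinge [ 0.0957 -0.0056] angle 1.5951360884577186
marker 3.6; tape 3.12; vial 3.21; vial_b 3.24; dropper 3.09; tw 3.23;
```

The top view shows the blade across the strip (angle about 1.6 rad) and the cap touching the strip. The strip has stayed about 6 mm inside the cap's free position (edge at jig x about 71 mm, free face about 65 mm). To rest it against the eased cap with certainty, I'll nudge its end back about 5 mm from the stop side.

Run:
```python
from h import *
goto([.687,-.141,.12],178)
```

```text
t 29.4 tcp [ 0.4484 -0.3011  0.2488] headx -125.1 zax [-0.001  0.    -1.   ] F [ 0.99  0.84 -0.58] j [ 1.4   0.46 -1.21  1.77  0.45  1.23  2.6 ] w 0.0
shift mm [-268.2 -103.1  128.7] turn 56.9
```

>>> send_rows:
  moves: [-40,-15,0,8,-80,-30,0,16,-120,-45,0,24,-160,-60,0,32,-200,-75,0,40,-240,-90,0,48,-268,-103,0,57,-268,-103,0,57]

```text
clock: 30.4
tcp_pos: [0.689, -0.1327, 0.2491]
orientation: [0.042, 3.141, 0.004]
contact_force: [0.7, 0.1, 0.1]
grip_width: -0.0
```

Run:
```python
from h import *
goto([.687,-.141,.06],178)
```

```text
t 30.4 tcp [ 0.689  -0.1327  0.2491] headx 178.5 zax [ 0.001  0.003 -1.   ] F [0.74 0.11 0.12] j [ 0.63  0.63 -0.85  1.39  0.47  1.33  1.31] w -0.0
shift mm [  1.9  -8.9 189. ] turn 0.5
```

>>> send_rows:
  moves: [0,0,0,0,0,0,40,0,0,0,80,0,0,0,120,0,0,0,160,0,0,0,185,0,0,0,185,0]

```text
clock: 31.28
tcp_pos: [0.6857, -0.1397, 0.0624]
orientation: [-0.053, -3.138, -0.0]
contact_force: [0.2, 0.8, -0.6]
grip_width: 0.0003
```

Run:
```python
from h import *
goto([.687,-.141,.0],178);snap(16,n="side",box=(150,240,280,400),fx=6)
```

```text
t 31.27 tcp [ 0.6857 -0.1397  0.0624] headx 178.1 zax [-0.003  0.    -1.   ] F [ 0.19  0.78 -0.59] j [ 0.6   0.79 -0.77  1.56  0.6   1.05  1.21] w 0.0
shift mm [-1.5 -1.2 62.4] turn 0.1
```

View pics/side16.png

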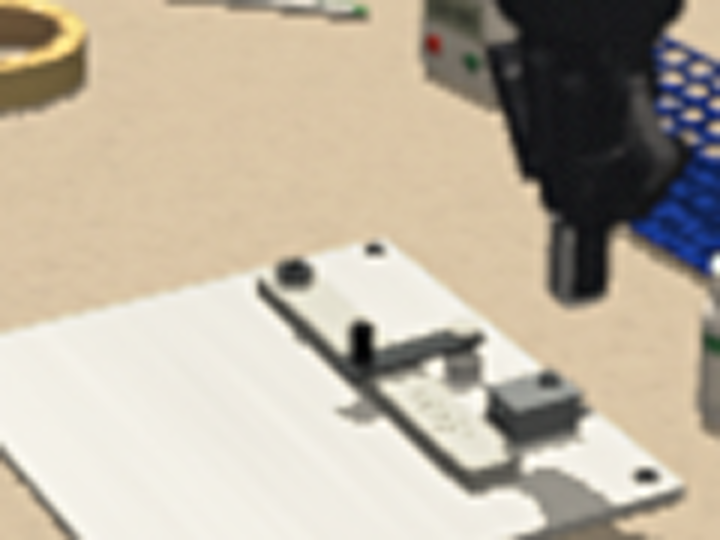

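>>> send_rows:
  moves: [-2,-2,25,0,-2,-2,45,0,-2,-2,58,0,-2,-2,66,0,-2,-2,71,0,-2,-2,74,0,-2,-2,74,0]

```text
clock: 32.2
tcp_pos: [0.6894, -0.1412, -0.0098]
orientation: [0.053, 3.141, -0.0]
contact_force: [-0.6, 0.4, -0.1]
grip_width: 0.0004
```

Run:
```python
from h import *
goto([.6735,-.141,-.012],178);snap(17,n="side",box=(150,240,280,400),fx=6)
```

```text
t 32.2 tcp [ 0.6894 -0.1412 -0.0098] headx 178.1 zax [ 0. -0. -1.] F [-0.62  0.41 -0.05] j [ 0.57  0.87 -0.72  1.58  0.67  0.95  1.17] w 0.0
shift mm [15.9 -0.3  2.2] turn 0.1
```

View pics/side17.png

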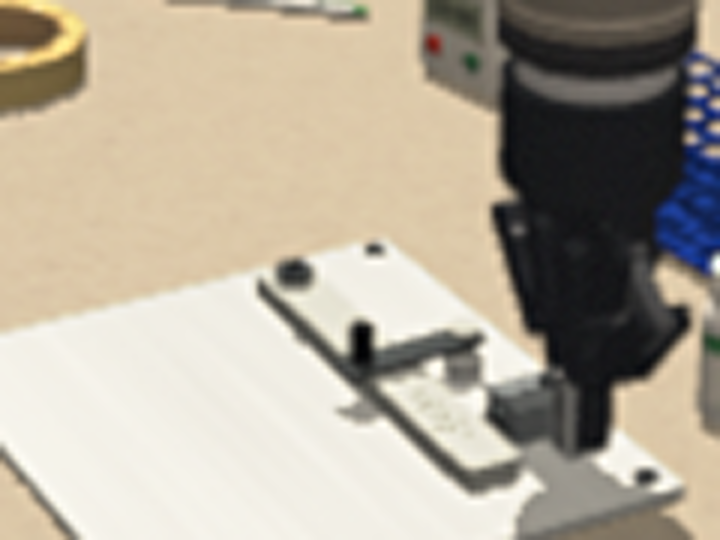

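The finger is beside the stop block, about 15 mm from the strip's end edge. Creeping toward the robot.

>>> send_rows:
  moves: [4,0,1,0,8,0,2,0,11,0,2,0,13,0,2,0,14.5,0,2,0,16,0,2,0,17,0,2,0,17,0,2,0]

```text
clock: 33.25
tcp_pos: [0.6722, -0.1406, -0.012]
orientation: [0.053, 3.141, 0.0]
contact_force: [-0.2, 1.0, 0.8]
grip_width: -0.0002
```

```bash
cat >> h.py <<'E'
def edge(f):
    "robot-side strip top edge near the free end, from the top view, as jig x"
    pass
E
python3 - <<'E'
from h import *
state();snap(18,n="side",box=(150,240,280,400),fx=6);snap(18,n="top",box=(165,215,295,375),fx=10)
E
```

```text
t 33.25 tcp [ 0.6722 -0.1406 -0.012 ] headx 178.1 zax [ 0.  0. -1.] F [-0.16  1.    0.84] j [ 0.59  0.86 -0.72  1.62  0.67  0.92  1.16] w -0.0
```

View pics/side18.png

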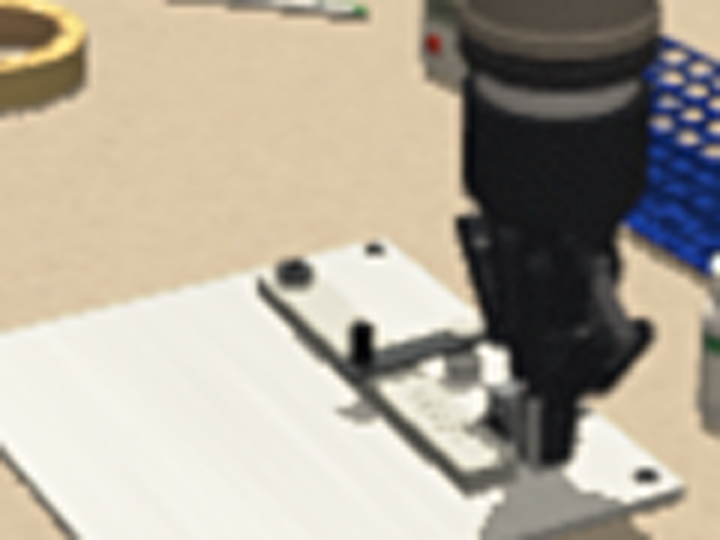

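View pics/top18.png

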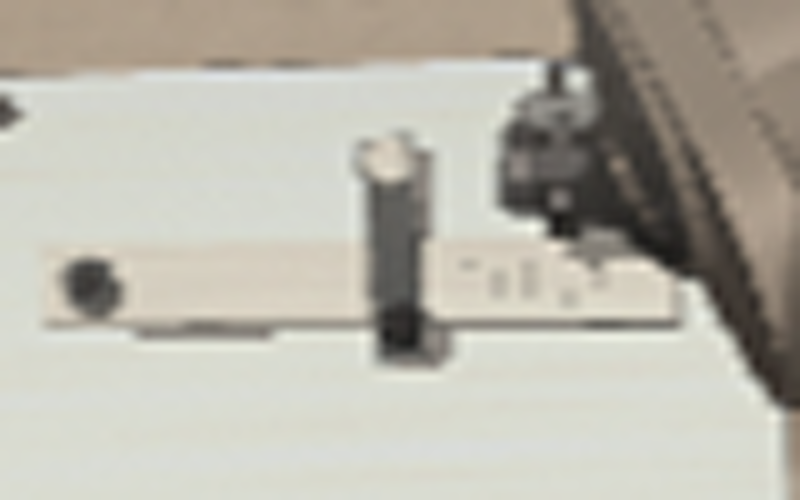

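Contact: the strip's end corner has shifted slightly (in the zoomed side view, about (475,490) to (470,492)). Another 4 mm slowly.

>>> send_rows:
  moves: [0.7,0,0,0,1.4,0,0,0,2.1,0,0,0,2.8,0,0,0,3.4,0,0,0,4,0,0,0,4,0,0,0]

```text
clock: 34.22
tcp_pos: [0.6681, -0.1405, -0.012]
orientation: [-0.053, -3.141, 0.0]
contact_force: [0.6, -0.1, -0.0]
grip_width: -0.0004
```

>>> send_rows:
  moves: [-3,0,0,0,-8,0,0,0,-16,0,0,0,-20,0,0,0,-20,0,-20,0,-20,0,-60,0,-20,0,-110,0,-20,0,-160,0]

```text
clock: 35.22
tcp_pos: [0.6881, -0.141, 0.151]
orientation: [0.053, 3.14, 0.0]
contact_force: [0.6, -0.1, -0.4]
grip_width: 0.0
```

>>> send_rows:
  moves: [0,0,-40,0,50,-10,-70,0,100,-30,-70,0,150,-60,-70,0,200,-90,-70,0,220,-130,-70,0,230,-170,-70,0,230,-170,-70,0]

```text
clock: 36.22
tcp_pos: [0.4507, -0.3071, 0.2188]
orientation: [-0.063, -3.141, 0.003]
contact_force: [-0.8, 1.6, -0.5]
grip_width: -0.0001
```

Run:
```python
from h import *
state();f=snap(19,n="top",box=(140,260,270,410),fx=5);snap(19,n="side",box=(150,250,270,400),fx=6)
cv2.imwrite("pics/top19y.png",cv2.resize(f["img"][165:215,295:375,::-1],None,fx=10,fy=10,interpolation=cv2.INTER_NEAREST))
im=f["img"]
for c in range(347,356): print(c,[int(im[r_,c].mean()) for r_ in range(183,200)])
```

```text
t 36.23 tcp [ 0.4507 -0.3071  0.2188] headx 177.7 zax [-0.    -0.002 -1.   ] F [-0.8   1.56 -0.49] j [ 1.21  0.39 -0.91  1.81  0.34  1.12  1.71] w -0.0
347 [129, 129, 107, 220, 212, 210, 211, 198, 200, 176, 178, 177, 206, 208, 203, 116, 217]
348 [139, 138, 61, 173, 221, 215, 215, 199, 200, 182, 183, 182, 205, 207, 203, 130, 217]
349 [137, 140, 49, 84, 158, 151, 154, 202, 202, 203, 202, 201, 205, 207, 203, 129, 217]
350 [137, 137, 52, 55, 43, 35, 63, 207, 202, 203, 203, 202, 206, 208, 202, 129, 218]
351 [135, 136, 52, 55, 50, 44, 69, 207, 179, 180, 178, 178, 181, 185, 203, 130, 217]
352 [135, 136, 49, 56, 49, 43, 70, 206, 182, 183, 183, 182, 185, 190, 204, 129, 217]
353 [134, 131, 46, 101, 170, 100, 113, 205, 201, 203, 202, 202, 206, 208, 204, 130, 217]
354 [136, 138, 83, 188, 217, 181, 185, 200, 200, 202, 201, 199, 181, 208, 204, 130, 217]
355 [136, 124, 122, 181, 215, 211, 212, 197, 199, 201, 201, 199, 185, 208, 204, 129, 217]
```

View pics/top19y.png

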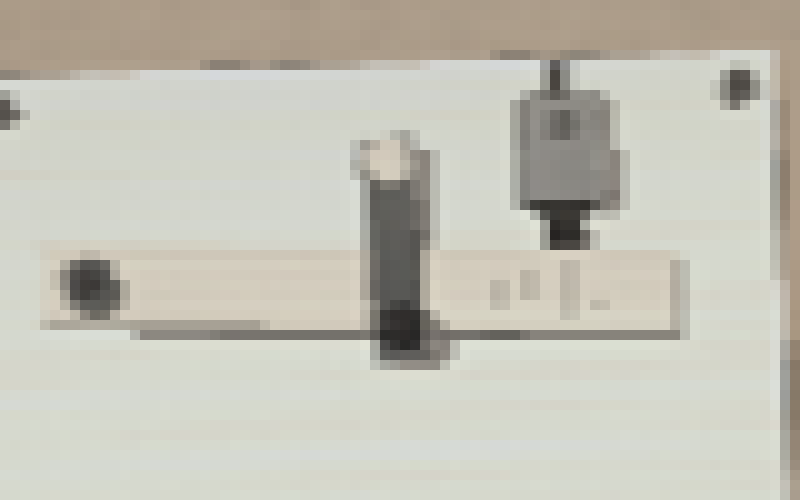

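View pics/side19.png

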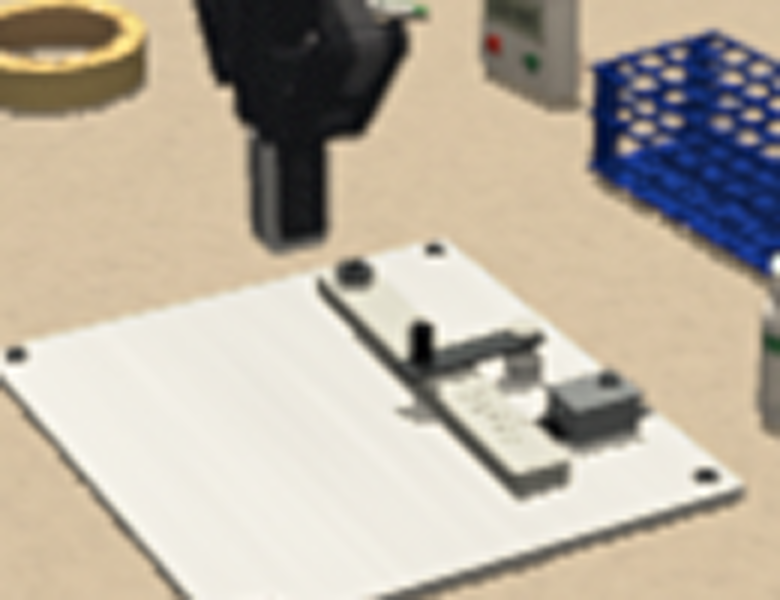

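Run:
```python
from h import *
a=load("top0.npz");b=load("top19.npz")
for c in (350,351,352): print([int(a["img"][r_,c].mean()) for r_ in range(183,200)])
o=np.array([.591,-.044])
print("free face @190.x z14:",[onz(a,(351,v),.014)[0].round(4) for v in(190,190.4,190.8)],"z20",onz(a,(351,190.4),.02)[0].round(4))
print("strip edge z20:",[onz(b,(351,v),.02)[0].round(4) for v in(189.2,189.4,189.6)])
```

```text
[134, 134, 50, 55, 43, 38, 36, 80, 216, 205, 208, 204, 203, 204, 208, 206, 208]
[134, 134, 53, 54, 48, 44, 40, 78, 217, 206, 208, 204, 204, 206, 208, 207, 208]
[134, 131, 50, 56, 47, 43, 43, 84, 216, 206, 207, 205, 203, 206, 206, 207, 207]
free face @190.x z14: [np.float64(0.657), np.float64(0.6557), np.float64(0.6544)] z20 0.6551
strip edge z20: [np.float64(0.6589), np.float64(0.6583), np.float64(0.6577)]
```

>>> send_rows:
  moves: [0,0,0,0,0,0,0,0,0,0,0,0,0,0,0,0]

```text
clock: 36.83
tcp_pos: [0.4527, -0.303, 0.218]
orientation: [-0.052, -3.141, -0.0]
contact_force: [0.4, -0.3, 0.0]
grip_width: 0.0001
```

Run:
```python
from h import *
f=snap(20,n="top",box=(165,215,295,375),fx=10);b=load("top19.npz")
print(np.abs(f["img"][170:200,295:375].astype(int)-b["img"][170:200,295:375]).mean())
from bench import r
state();print(r.hand_in())
```

```text
0.6518055555555555
t 36.88 tcp [ 0.4526 -0.3031  0.218 ] headx 178.1 zax [-0.  0. -1.] F [-0.12  0.34  0.38] j [ 1.21  0.39 -0.92  1.81  0.34  1.11  1.71] w 0.0
the job is handed in; nothing more can be done
None
```

I seated the strip on the hidden buffer, left it resting against the stop's cap with the hold-down arm turned over it, and handed the job in at 36.9 s; `r.hand_in()` gives no verdict.

- **Press:** I pushed about 148 mm from the pin at about 10 N (readings 9.9 to 10.8 N) for about 1.9 s. No wrist reading along the push went above 10.8 N. I then eased off slowly.
- **Hold-down:** I turned the arm until it met its end stop. The top view puts it at about 1.6 rad.
- **Extra nudge:** after easing, the strip had stayed about 6 mm inside the cap's free position, with the cap touching it. I nudged its end back about 4 mm from the stop side.
- **Last checks:** the cap still touched the strip, with the edge about 2.3 mm inside the free cap position. That is within the 3 mm limit by only about 0.7 mm if the judge measures from the free position. The strip was still and the robot was clear of everything.
- **Bystanders:** a comparison taken before the nudge showed no sign of movement. I did not repeat it afterwards, though the hand stayed clear of them.

**Disagreement:** the fingertips stood about 26 mm higher in the pictures than the reported TCP height. My first sweep therefore passed over the strip without touching it. I corrected for the offset from the pictures.

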